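# Unhook the clay plaque past the sprung keeper and wedge the tile row tight

## Task

Take the clay plaque off the safety hook: push its bail back against the red sprung keeper until the keeper opens, then lift it past the nose and draw it off the hook without forcing it, and without the gripper itself touching the hook or keeper. Stand the plaque gently in the free place at the end of the row of tiles in the carrying rack, let go of it, then take the wedge from its block and drive it, red sloping face against the rack's leaning end wall, down between plaque and wall until the whole row is tight and locked. Leave all other things where they are.

Things in the scene. Friction and masses are not known exactly. Their poses are not given: they have to be found in the camera images.
- hook: Fixed stand with a yellow safety hook. Origin: underside of its base plate (x -50 to +80, y +-60, 12 mm thick), below the hook's seat. +x runs from the nose back to the post (x 47 to 69, up to z 152 mm). The hook's arm is 12 mm wide (y), z 141 to 169 mm. Its upturned front (x -19 to -9) ends in a nose reaching back over the seat to x +4, underside z 182, top z 192 mm, the stand's highest point.
- hook_seat (a point): Point on the hook's flat seat (x 0, z 169 mm of the hook), where the bail's bar lies between the upturned front (x -9) and the keeper (x +6); axes as the hook's. The bar is free to rise past the nose once its centre is beyond x +8. Raised by 27 to 37 mm it passes over the nose, and the slab stays under the arm, so it must then be drawn off towards -x (to x -40 or less) before going higher.
- keeper (a joint): Red sprung keeper, an upright paddle 16 mm wide (y), 6 mm thick, hinged in the hook's arm at x +9, z 143 mm of the hook, 47 mm long. 0 = upright, front face at x +6, shutting the hook's mouth. Swings back towards the post (+x), up to 0.9 rad, and springs back. The bail's bar needs about 2 N to start it, 4 N at 0.4 rad, which is reached with the bar's centre at hook x +15.
- keeper_top (a point): Middle of the keeper's free upper end.
- plaque: Brown clay plaque, 0.2 to 0.45 kg, with a leaf relief on both faces and a rigid steel bail by which it hangs on the hook, axes as the hook's within a few degrees. Slab 20 mm thick (x), 96 wide (y), 80 high; origin: centre of its underside. Bail: two flat legs, 16 mm in x, 4 thick, 44 mm over both outer faces (y -22 to +22); easy to grip across both, some 45 mm above the slab.
- bail_bar (a point): Middle of the bail's round top bar, 8 mm diameter, along y, 152 mm above the plaque's origin; 36 mm free between the legs.
- rack: Fixed plywood rack for tiles on edge in a row along x. Origin: underside, midway across y. Floor top z 10 mm. End wall at -x: inner face x -50, top z 85. Side fences: inner faces y -52 and +52, top z 40. End wall at +x leans outward 8 degrees: inner face x +40.5 at the floor, +52 at its top, z 92. Packed tight from the -x end, tile centres are at x -40, -20, 0, the plaque's at +20; the wedge goes beyond it.
- rack_bay (a point): Point on the rack's floor (x +20, y 0, z 10 mm of the rack): the plaque's underside centre when the row is tight; axes as the rack's.
- wedge: Wooden wedge, 0.1 kg, upright in its block, thin end down. 56 mm wide (y), 125 high; origin: centre of the thin end. Plain face upright at x -7; red face slopes 8 degrees, x +7 at the bottom to +24 at the top. Grip it across y near the top, at x +6. Driven tight, red face on the leaning wall, its origin is at rack x +37, z about 35 mm. Driving takes about 18 N from above; it stays by friction.
- wedge_block: Fixed dark wooden block, 62x86 mm, 50 mm high, with a slot in which the wedge stands; origin at its underside below the wedge; slot floor at z 8 mm, slot x -11 to +23, 62 mm long (y). Axes as the wedge's within a few degrees.
- tile1: Grey clay tile standing in the rack, 20 mm thick (x), 96 mm wide (y), 72 mm high, 0.2 kg, loose with up to 3 mm of slack in the row. Origin: centre of its underside.
- tile2: Dark clay tile standing in the rack, 20 mm thick (x), 96 mm wide (y), 72 mm high, 0.2 kg, loose with up to 3 mm of slack in the row. Origin: centre of its underside.
- tile3: Brown clay tile standing in the rack, 20 mm thick (x), 96 mm wide (y), 72 mm high, 0.2 kg, loose with up to 3 mm of slack in the row. Origin: centre of its underside.
- tub: Bystander, to be left alone: white open plastic water tub 105x80x60 mm.
- tortoise: Bystander, to be left alone: grey fired-clay tortoise, about 60 mm, 55 mm high.
- bird: Bystander, to be left alone: grey clay bird whistle, about 95 mm, 58 mm high.
- relief: Bystander, to be left alone: flat clay relief tile 160x110x15 mm lying on the table.
- jar_blue: Bystander, to be left alone: blue glaze jar, 60 mm diameter, 100 mm high.
- jar_amber: Bystander, to be left alone: amber glaze jar, 60 mm diameter, 100 mm high.
- roller: Bystander, to be left alone: wooden clay roller lying down, 220 mm long, 40 mm diameter.
- brush: Bystander, to be left alone: paint brush 150 mm long lying on the table.

How it is judged:
On the way, in this order (a step that is already met when the one before it is completed fails the run):
1. the bail's bar presses the keeper open while still down on the hook (value of joint keeper above 0.2 rad and x of bail_bar in the frame of hook between 0.007 and 0.03 m and z of bail_bar in the frame of hook between 0.165 and 0.183 m and y of bail_bar in the frame of hook between -0.015 and 0.015 m), for 0.05 s.
2. the plaque is lifted clear of the hook and the keeper has sprung shut (distance between bail_bar and hook_seat above 0.1 m and value of joint keeper below 0.08 rad), for 0.1 s.
3. the plaque stands in the rack next to the tiles, let go, before the wedge comes in (x of plaque in the frame of rack between 0.015 and 0.032 m and y of plaque in the frame of rack between -0.012 and 0.012 m and z of plaque in the frame of rack between 0.006 and 0.014 m and angle between plaque's own z axis and vertical below 0.12 rad and angle between the x axis of plaque and the x axis of rack, either way round below 0.12 rad and contact force between the fingers and plaque below 0.2 N and linear speed of plaque below 0.03 m/s and distance between wedge and rack_bay above 0.08 m), for 0.2 s.
At the end, for the whole second after the job is handed in: Plaque and three tiles upright (0.08 rad) on the rack floor, packed in their row within 3 mm, plaque within 12 mm of the middle; wedge upright, within 22 mm of the middle, underside below 44 mm in the rack frame, pressing on the plaque; keeper shut; all released and at rest (x of plaque in the frame of rack between 0.017 and 0.0235 m and y of plaque in the frame of rack between -0.012 and 0.012 m and z of plaque in the frame of rack between 0.006 and 0.014 m and angle between each of plaque, tile1, tile2, tile3, wedge's own z axis and vertical below 0.08 rad and angle between the x axis of plaque and the x axis of rack, either way round below 0.08 rad and x of tile1 in the frame of rack between -0.043 and -0.037 m and y of tile1 in the frame of rack between -0.015 and 0.015 m and z of tile1 in the frame of rack between 0.006 and 0.014 m and x of tile2 in the frame of rack between -0.023 and -0.017 m and y of tile2 in the frame of rack between -0.015 and 0.015 m and z of tile2 in the frame of rack between 0.006 and 0.014 m and x of tile3 in the frame of rack between -0.003 and 0.003 m and y of tile3 in the frame of rack between -0.015 and 0.015 m and z of tile3 in the frame of rack between 0.006 and 0.014 m and z of wedge in the frame of rack between 0.015 and 0.044 m and x of wedge in the frame of rack between 0.03 and 0.043 m and y of wedge in the frame of rack between -0.022 and 0.022 m and contact force between wedge and plaque above 0.5 N and linear speed of each of wedge, plaque below 0.02 m/s and value of joint keeper below 0.08 rad); the robot touches nothing.
It fails at once if the gripper touches the hook or its keeper (contact force between the fingers and hook above 2 N).
It fails at once if the plaque is wrenched against the hook (contact force between plaque and hook above 40 N).
It fails at once if the plaque is dropped: it moves fast with nothing holding it (contact force between the fingers and plaque below 0.1 N and linear speed of plaque above 0.3 m/s).
It fails at once if a bystander is shifted by more than 30 mm (distance of any of tub, tortoise, bird, relief, jar_blue, jar_amber, roller, brush from where it was at the start of the episode above 0.03 m).
It also fails if it takes over 67 s, if anything falls off the work surface, if the arm or the gripper's body presses on something with over 40 N, if the wrist force passes 120 N, or if a joint passes its speed limit or range.

## Robot

A 6-joint arm with a two-finger parallel gripper is mounted at the origin on the work surface. World frame = base frame: x ahead of the robot, y to its left, z up, the work surface at z = 0. Lengths are in m, angles in rad, forces in N, time in s.
With the tool pointing down it reaches from about 0.3 to 0.875 m from the base axis. Payload 6.4 kg.
Tool frame: the origin (TCP) lies midway between the tips of the shut fingers; the grasp point (between the pads) lies 19 mm behind it; z points along the fingers, y is the line along which they close (so a half turn about z gives the same grasp; the last joint's range is limited). The gripper opens to 85 mm and grips with 20 to 120 N. Pads are 22 mm wide; open, the fingers measure 114 mm over their backs; the gripper's body (76 mm by 85 mm) begins 54 mm behind the grasp point. The pads swing forward as they close: fully open they stand 13 mm farther back than shut.
Start: joints at [0.895, 0.181, 1.607, -0, 1.354, -0.206], TCP at [0.26, 0.513, 0.202] pointing down, gripper open.
Joint ranges: [-2.99, 2.99], [-0.89, 2.07], [0.3, 2.58], [-1.14, 4.28], [0, 2.63], [-3.12, 3.12]. Speed limits (rad/s): [2.57, 2.57, 3.01, 3.14, 3.14, 3.14].

## Interface

Orientations are given as a unit quaternion [w, x, y, z].
In Python, from bench import status, camera, ctrl gives the robot as it stands. The module is installed in compiled form; this text tells all that it offers.
- The arm moves only by the shell command python3 -m handwheel 'ROWS'. ROWS is JSON, a list that holds one entry, the list of rows, each a list of 7 numbers: the opening, from -1 (shut) to 1 (fully open), then the shift along the tool's x, y, z in cm, then the turn, a rotation vector about the tool's x, y, z in degrees. A call has 1 to 10 rows; each row is the pose to reach, as a shift and turn from the pose commanded when the call began, along the tool's axes at that moment; what a row does not reach only later rows make up. A row lasts 1/8 s, in which the tool goes at most 62.5 mm and 10.7 degrees, less where a joint would pass 70% of its speed; a pose out of reach is approached as far as the arm can. A call with a gripper value outside its range is refused whole. The fingers move at their own pace and stop on an object; the grip force is fixed at half the most. Time passes only in rows, so rows that repeat a pose let the fingers close. It gives the time, the measured TCP pose, the force, the opening and the grip force at its end, in the units of the state.
- status.get_obs(): the state, without advancing time (a new reading comes with each control period).
- camera(name): name is "side" or "top" or "wrist"; returns a dict with "frame" (400x640x3 uint8, blue, green, red), "depth" (400x640 float32, m along the optical axis (not along the pixel's ray), 0 where there is no reading), "fx", "fy", "cx", "cy" (pixels), "extrinsics" (4x4, takes a point from camera to world coordinates); the wrist camera has in their place "hand_eye" (4x4, takes a point from camera to tool coordinates, whose origin is the TCP and whose axes are the flange's). Camera axes: x right, y down, z forward; pixel columns grow to the right and rows downward; lengths in m; the calibration is good to about 2 mm. A picture is of the moment at which its call begins: read the wrist's pose just before it.
- ctrl.hand_in(): hands the job in; it is judged then, once.
The state is a dict: "time_s": time; "q": joint angles; "dq": joint speeds; "joint_efforts": joint torques, N m; "eef_pos": TCP position; "eef_rot": TCP orientation; "wrist_force": force on the tool from outside, world axes, zero at the start; "torque": the same for the moment, N m; "opening": opening from 0.0 (shut) to 1.0 (fully open); "grasp_force": force on a finger pad.
Only numpy, scipy, OpenCV 4.12 (cv2) and the standard library are available. Lean on these libraries where they do the work, as an engineer would, in place of code of your own. Each camera call takes 0.05 s, during which the arm holds its last target. There are 200 camera calls.

## Working session

There is one attempt and no reset: what is moved stays moved. The work goes in short steps, Python scripts to look and compute and a shell command to move; the robot and the scene stay as the last step left them, time stands still between calls to the robot, and variables do not carry over. Pictures are saved under pics/ and viewed, at most 12 in all, crops included, and the job is handed in when it is done.

```bash
mkdir -p pics
python3 - <<'E'
from bench import status,camera
import cv2,numpy as np
print(status.get_obs())
for n in("side","top"):
    c=camera(n); cv2.imwrite(f"pics/{n}0.png",c["frame"]); np.savez(f"{n}0.npz",**c)
    print(n,c["fx"],c["fy"],c["cx"],c["cy"],np.round(c["extrinsics"],4).tolist())
E
```

```text
{'time_s': 0.0, 'q': array([ 8.94715183e-01,  1.81519439e-01,  1.60801095e+00, -2.34502058e-05,
        1.35376745e+00, -2.06305797e-01]), 'dq': array([ 4.23716291e-04,  1.93834067e-05, -2.24390586e-03, -3.15905630e-05,
       -9.29350317e-04, -1.36759111e-03]), 'joint_efforts': array([-1.34432357e-03, -4.44874012e+01, -3.51330793e+01, -4.18462560e-04,
        9.08444548e-03, -1.98010372e-05]), 'eef_pos': array([0.25991037, 0.51224091, 0.2012949 ]), 'eef_rot': array([-3.53721490e-04,  2.32731195e-01,  9.72540726e-01, -7.75838996e-04]), 'wrist_force': array([0.65391915, 0.32547024, 0.75438975]), 'torque': array([ 0.02322867,  0.01381242, -0.00750733]), 'grasp_force': 0.0, 'opening': 1.0013465771514214}
side 420.18279109399873 420.18279109399873 316.8811504267633 196.11604993055298 [[-0.9862, -0.1128, 0.1209, 0.3383], [-0.1644, 0.5927, -0.7885, 1.1122], [0.0172, -0.7975, -0.6031, 0.9948], [0.0, 0.0, 0.0, 1.0]]
top 503.19259908255106 503.19259908255106 328.43774106287174 200.82469659248883 [[-0.0137, -0.9961, 0.0874, 0.408], [-0.9998, 0.0147, 0.011, -0.0125], [-0.0123, -0.0872, -0.9961, 1.4777], [0.0, 0.0, 0.0, 1.0]]
```

View pics/side0.png

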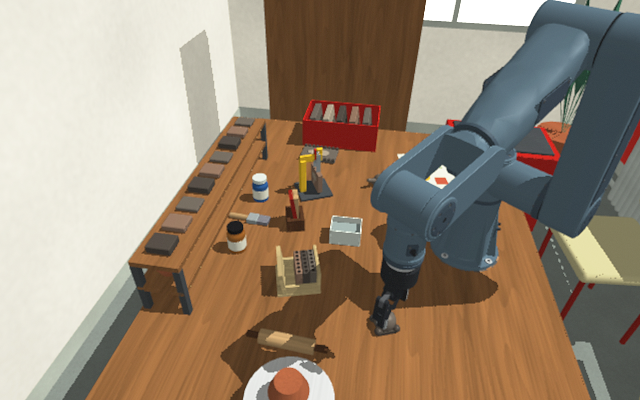

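View pics/top0.png

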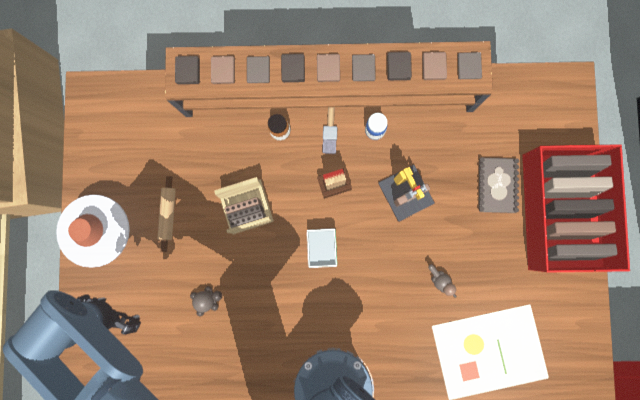

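Top view: the rack is at about (245,205), the wedge block at (333,180), and the hook at (408,190) with the plaque just below its yellow arm. The arm is clear of all of them. Next I'll enlarge these regions.

Run:
```python
import cv2,numpy as np
t=np.load("top0.npz")["frame"]; s=np.load("side0.npz")["frame"]
f=lambda im,x,y,w,h,W,H:cv2.resize(im[y:y+h,x:x+w],(W,H),interpolation=cv2.INTER_CUBIC)
a=np.vstack([np.hstack([f(t,210,165,75,75,400,400*1)[:300*1+0], f(t,370,155,75,56,400,300)]),
 np.hstack([f(t,310,150,53,40,400,300), f(s,270,135,80,60,400,300)])])
a[:300,:400]=f(t,205,170,80,60,400,300)
a[:300,400:]=f(t,370,160,80,60,400,300)
cv2.imwrite("pics/crops.png",a)
```

```text
(no output)
```

View pics/crops.png

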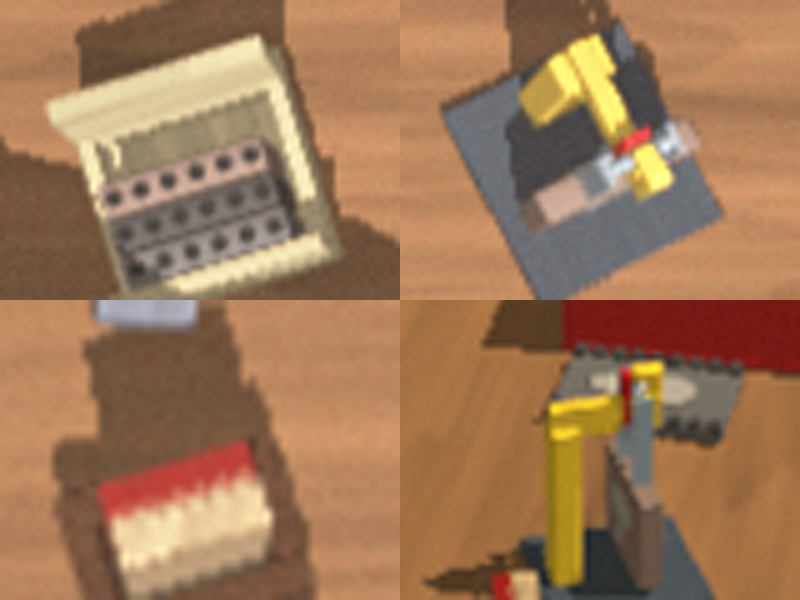

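The crops show the hook's nose at the lower right of its stand with its post at the upper left, so hook +x points up-left. The rack's leaning wall and the wedge's red face are both at the top, so their +x also points up and slightly left. I'll take coarse poses from the top depth.

```bash
cat > h.py <<'E'
import numpy as np,cv2
from scipy.spatial.transform import Rotation as R
def Rq(q): return R.from_quat([q[1],q[2],q[3],q[0]])
def T_tool(o):
    T=np.eye(4);T[:3,:3]=Rq(o["eef_rot"]).as_matrix();T[:3,3]=o["eef_pos"];return T
def shot(name,file):
    from bench import status,camera
    o=status.get_obs();c=camera(name)
    T=T_tool(o)@c["hand_eye"] if name=="wrist" else c["extrinsics"]
    K=np.array([c["fx"],c["fy"],c["cx"],c["cy"]])
    np.savez(file+".npz",frame=c["frame"],depth=c["depth"],K=K,T=T)
    return dict(frame=c["frame"],depth=c["depth"],K=K,T=T)
def load(file): return dict(np.load(file+".npz"))
def dirs(c,u,v):
    fx,fy,cx,cy=c["K"];u=np.asarray(u,float);v=np.asarray(v,float)
    return np.stack([(u-cx)/fx,(v-cy)/fy,np.ones_like(u)],-1)@c["T"][:3,:3].T
def onz(c,uv,z):   # pixels -> world at height z
    uv=np.atleast_2d(uv);d=dirs(c,uv[:,0],uv[:,1]);o=c["T"][:3,3]
    return o+d*((z-o[2])/d[:,2])[:,None]
def cloud(c):
    H,W=c["depth"].shape;u,v=np.meshgrid(np.arange(W),np.arange(H))
    P=c["T"][:3,3]+dirs(c,u,v)*c["depth"][...,None];P[c["depth"]==0]=np.nan;return P
def proj(c,P):
    p=(np.atleast_2d(P)-c["T"][:3,3])@c["T"][:3,:3];fx,fy,cx,cy=c["K"]
    return np.stack([fx*p[:,0]/p[:,2]+cx,fy*p[:,1]/p[:,2]+cy],-1)
def move(target_xyz,yaw_y=None,o=None):
    """tool-frame shift (cm) and z turn (deg) from current pose to TCP target; yaw_y = world angle (deg) of tool y axis, tool down"""
    from bench import status
    o=o or status.get_obs();M=Rq(o["eef_rot"]).as_matrix()
    s=M.T@(np.array(target_xyz)-o["eef_pos"])*100;out=[np.round(s,2)]
    if yaw_y is not None:
        a=np.radians(yaw_y);y=np.array([np.cos(a),np.sin(a),0]);z=np.array([0,0,-1.]);best=None
        for sg in(1,-1):
            D=np.stack([np.cross(sg*y,z),sg*y,z],1);r=R.from_matrix(M.T@D).as_rotvec(degrees=True)
            out.append(np.round(r,1))
    return out
E
python3 - <<'E'
from h import *
c=dict(np.load("top0.npz"));c=dict(frame=c["frame"],depth=c["depth"],K=np.array([c["fx"],c["fy"],c["cx"],c["cy"]]),T=c["extrinsics"])
np.savez("top0c.npz",**c)
P=cloud(c)
def box(name,u0,u1,v0,v1,z0,z1):
    p=P[v0:v1,u0:u1].reshape(-1,3);p=p[(p[:,2]>z0)&(p[:,2]<z1)]
    r=cv2.minAreaRect(p[:,:2].astype(np.float32)*1000);print(name,len(p),[np.round(x,1) for x in r],np.round(p[:,2].max(),3))
box("rack",205,285,170,240,.02,.12); box("racktop",205,285,170,240,.075,.12)
box("hookbase",370,445,160,225,.006,.2);box("hooktop",370,445,160,225,.14,.21)
box("bail/plaque",370,445,160,225,.05,.12)
box("block",310,360,150,200,.01,.2);box("wedgetop",310,360,150,200,.1,.2)
from bench import camera
w=camera("wrist");print(w["fx"],np.round(w["hand_eye"],3).tolist())
E
```

```text
rack 1764 [array([524. , 244.3]), array([125.3, 124.6]), np.float64(16.8)] 0.099
racktop 1156 [array([524.1, 244.5]), array([125. , 124.3]), np.float64(16.8)] 0.099
hookbase 1842 [array([ 557. , -227.3]), array([217.7, 183.5]), np.float64(88.7)] 0.197
hooktop 345 [array([ 567.8, -219.8]), array([86.9, 45. ]), np.float64(25.9)] 0.197
bail/plaque 192 [array([ 556.9, -229.9]), array([89.7, 82.3]), np.float64(87.0)] 0.119
block 707 [array([616.9,  13. ]), array([133.7, 120. ]), np.float64(17.2)] 0.139
wedgetop 268 [array([591.7, -13.6]), array([31.8, 55.8]), np.float64(16.9)] 0.139
304.8540916658873 [[0.001, -0.946, -0.324, 0.084], [1.0, 0.001, 0.001, -0.0], [-0.001, -0.324, 0.946, -0.172], [0.0, 0.0, 0.0, 1.0]]
```

Run:
```python
from h import *
print(move([.495,.235,.26],107))
```

```text
[array([-33.51, -14.1 ,  -5.84]), array([ -0.1,  -0. , -43.9]), array([-1.000e-01,  1.000e-01,  1.361e+02])]
```

```bash
python3 -m handwheel '[[[1,-4,-1.8,-0.8,0,0,-6],[1,-9,-3.8,-1.7,0,0,-12],[1,-15,-6.3,-2.6,0,0,-20],[1,-21,-8.8,-3.7,0,0,-28],[1,-27,-11.4,-4.7,0,0,-36],[1,-31.5,-13.2,-5.5,0,0,-41],[1,-33.5,-14.1,-5.8,0,0,-44],[1,-33.5,-14.1,-5.8,0,0,-44],[1,-33.5,-14.1,-5.8,0,0,-44]]]'
python3 - <<'E'
from h import *
c=shot("wrist","w_rack");cv2.imwrite("pics/w_rack.png",c["frame"])
print(move([.565,-.04,.28],107));
E
```

```text
time_s: 1.27
eef_pos: [0.4944, 0.2358, 0.2597]
eef_rot: [-0.001, -0.148, 0.989, 0.0]
wrist_force: [0.2, -0.7, 0.6]
opening: 0.998
grasp_force: 0.0
[array([  1.36, -28.47,  -2.04]), array([ 0. , -0.1,  0.1]), array([ 1.000e-01,  0.000e+00, -1.799e+02])]
```

View pics/w_rack.png

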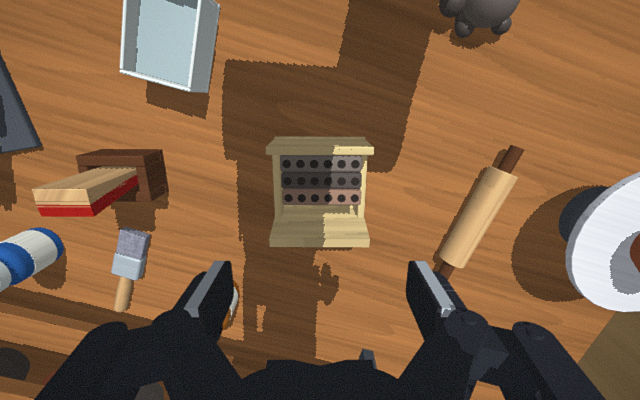

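The wrist view shows the rack centred at about (320,190) with tile rows at v 163, 181 and 198. The free bay is at v≈212 and the leaning wall at v≈230. Next I'll view the wedge, then the hook.

```bash
python3 -m handwheel '[[[1,0.4,-5,-0.4,0,0,0],[1,0.6,-11,-0.8,0,0,0],[1,1,-17,-1.2,0,0,0],[1,1.2,-23,-1.6,0,0,0],[1,1.4,-27,-2,0,0,0],[1,1.4,-28.5,-2,0,0,0],[1,1.4,-28.5,-2,0,0,0],[1,1.4,-28.5,-2,0,0,0]]]'
python3 - <<'E'
from h import *
c=shot("wrist","w_wedge")
a=np.radians(26);p=np.array([.557,-.235])-.0*np.array([np.cos(a),np.sin(a)])
print(move([*p,.29],116))
E
```

```text
time_s: 2.33
eef_pos: [0.5651, -0.0393, 0.2799]
eef_rot: [-0.0, -0.149, 0.989, 0.0]
wrist_force: [-0.3, 0.7, -1.1]
opening: 0.998
grasp_force: 0.0
[array([  6.57, -18.45,  -1.01]), array([ 0. , -0. , -8.8]), array([-0.000e+00, -1.000e-01,  1.712e+02])]
```

```bash
python3 -m handwheel '[[[1,1.6,-4.5,-0.3,0,0,-2],[1,3.4,-9.5,-0.6,0,0,-5],[1,5.2,-14.5,-0.8,0,0,-7],[1,6.4,-17.5,-1,0,0,-9],[1,6.6,-18.5,-1,0,0,-9],[1,6.6,-18.5,-1,0,0,-9],[1,6.6,-18.5,-1,0,0,-9]]]'
python3 - <<'E'
from h import *
a=shot("wrist","w_hook");b=load("w_wedge")
f=lambda im,x,y,w,h,W,H:cv2.resize(im[y:y+h,x:x+w],(W,H),interpolation=cv2.INTER_CUBIC)
cv2.imwrite("pics/hw.png",np.vstack([f(a["frame"],160,60,320,200,640,400),f(b["frame"],220,140,200,62,640,198)]))
print(proj(b,[[.592,-.0136,.133]]))
E
```

```text
time_s: 3.25
eef_pos: [0.5571, -0.2356, 0.2901]
eef_rot: [0.0, -0.226, 0.974, 0.0]
wrist_force: [0.2, -0.6, 0.4]
opening: 1.0
grasp_force: 0.0
[[333.4582822  207.36364218]]
```

View pics/hw.png

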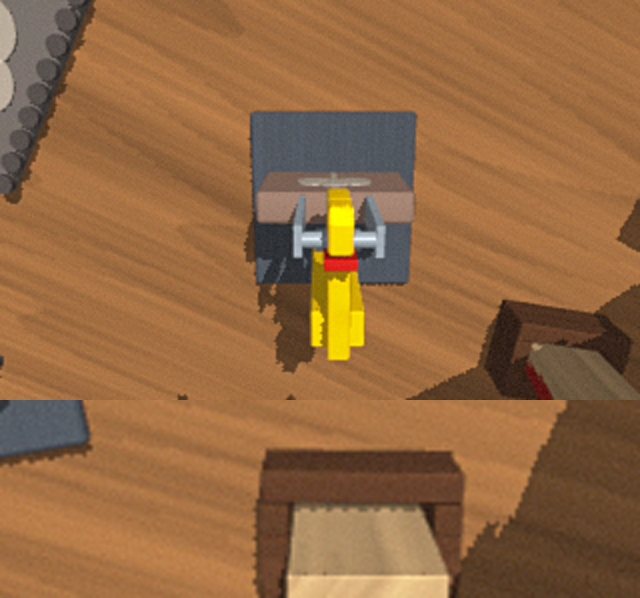

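The wrist view, a 2x crop with offset (160,60), shows the bar at crop v≈240 between u 300 and 380. The legs' outer faces are at u 293 and 384. The base plate's front edge runs (250,112) to (415,112), and the red keeper is at (341,263). Now I'll get exact poses with colour masks and ray casts.

Run:
```python
from h import *
c=load("w_hook");f=c["frame"].astype(int);P=cloud(c);Z=P[...,2]
hsv=cv2.cvtColor(c["frame"],cv2.COLOR_BGR2HSV);H,S,V=[hsv[...,i].astype(int) for i in range(3)]
roi=np.zeros(H.shape,bool);roi[110:250,275:380]=1
def rect(n,m,z=None):
    m=m&roi;v,u=np.nonzero(m);p=onz(c,np.stack([u,v],1),z) if z else P[m]
    r=cv2.minAreaRect((p[:,:2]*1000).astype(np.float32));print(n,m.sum(),np.round(r[0],1),np.round(r[1],1),round(r[2],1),"zmed",np.round(np.nanmedian(P[m][:,2]),4));return p
yel=(H>18)&(H<35)&(S>150)
rect("nosetop",yel&(Z>.187)); rect("red",((H<6)|(H>174))&(S>170)&(V>90)&(Z>.16))
grey=(S<60)&(V>110)&(Z>.16)
g=rect("bail",grey); rect("barz",grey,.177)
pl=(S<110)&(H>95)&(H<125)&(V<120)&(Z<.03)&(Z>.005); rect("plate",pl,.012)
slab=(abs(Z-.101)<.006)&(H<20); rect("slabtop",slab,.101)
# plate front-edge corners
for z,uv in((.012,[[285,116],[367.5,116]]),(.177,[[306.5,179],[352,179]])):
    q=onz(c,uv,z);d=q[1]-q[0];print(np.round(q,4).tolist(),np.linalg.norm(d),np.degrees(np.arctan2(d[1],d[0])))
np.set_printoptions(linewidth=200)
v0=180;print([(u,round(float(Z[v0,u]),3),int(V[v0,u]),int(S[v0,u])) for u in range(302,358,2)])
```

```text
nosetop 319 [ 538.4 -233. ] [22.5 11.1] 26.6 zmed 0.1924
red 118 [ 552.6 -225.5] [ 5.4 15.4] 25.8 zmed 0.1903
bail 348 [ 546.1 -229.4] [16.2 43.9] 25.9 zmed 0.1772
barz 348 [ 544.7 -229.9] [18.9 43.6] 26.2 zmed 0.1772
plate 3641 [ 558.1 -223.3] [126.7 117.6] 26.2 zmed 0.0127
slabtop 959 [ 545.5 -229.6] [19.5 95.1] 26.2 zmed 0.1012
[[0.5272, -0.3038, 0.012], [0.4752, -0.1982, 0.012]] 0.11770245730919032 116.22388787517433
[[0.5549, -0.2496, 0.177], [0.5354, -0.2101, 0.177]] 0.0439886038335619 116.20880691149543
[(302, 0.012, 57, 40), (304, 0.012, 51, 25), (306, 0.013, 96, 24), (308, 0.177, 191, 28), (310, 0.179, 188, 27), (312, 0.177, 207, 25), (314, nan, 206, 27), (316, 0.179, 208, 26), (318, 0.179, 210, 29), (320, 0.178, 191, 21), (322, 0.178, 111, 41), (324, 0.191, 206, 228), (326, 0.192, 251, 255), (328, 0.193, 248, 255), (330, 0.192, 249, 255), (332, 0.193, 248, 255), (334, 0.191, 249, 255), (336, 0.192, 239, 149), (338, 0.178, 217, 36), (340, 0.178, 210, 27), (342, 0.177, 209, 27), (344, 0.177, 210, 26), (346, 0.178, 209, 24), (348, 0.178, 193, 25), (350, 0.177, 191, 29), (352, 0.013, 134, 27), (354, 0.013, 94, 38), (356, 0.013, 95, 32)]
```

Run:
```python
from h import *
print(move([.5455,-.2297,.129],116.2))
```

```text
[array([ 0.78,  1.04, 16.12]), array([ 0.,  0., -0.]), array([  0.,  -0., 180.])]
```

```bash
python3 -m handwheel '[[[1,0.4,0.5,2,0,0,0],[1,0.8,1,5,0,0,0],[1,0.8,1,9,0,0,0],[1,0.8,1,13,0,0,0],[1,0.8,1,15.3,0,0,0],[1,0.8,1,16.1,0,0,0],[1,0.8,1,16.1,0,0,0],[1,0.8,1,16.1,0,0,0]]]'; python3 -m handwheel '[[[0.3,0,0,0,0,0,0],[0.3,0,0,0,0,0,0],[-1,0,0,0,0,0,0],[-1,0,0,0,0,0,0],[-1,0,0,0,0,0,0],[-1,0,0,0,0,0,0]]]'
python3 - <<'E'
from h import *
a=shot("wrist","g1");cv2.imwrite("pics/g1.png",a["frame"])
E
```

```text
time_s: 4.3
eef_pos: [0.5462, -0.2322, 0.1308]
eef_rot: [0.001, -0.226, 0.974, -0.001]
wrist_force: [-0.1, 0.1, 0.6]
opening: 1.001
grasp_force: 0.0
time_s: 5.05
eef_pos: [0.5457, -0.2325, 0.1299]
eef_rot: [0.001, -0.226, 0.974, -0.001]
wrist_force: [0.7, -1.8, 5.6]
opening: 0.5
grasp_force: 61.5
```

View pics/g1.png

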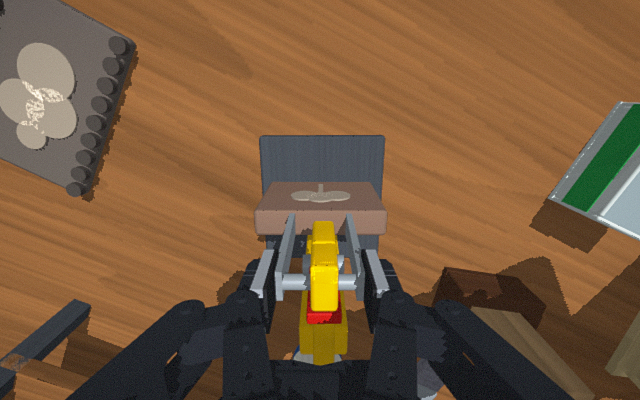

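The picture shows both legs gripped at (262,270) and (378,270), with the hook arm free between them. The opening is 0.5 and the grip 61 N. Next: push back with a 2 mm lift.

```bash
python3 -m handwheel '[[[-1,0,0,-0.2,0,0,0],[-1,-0.3,0,-0.2,0,0,0],[-1,-0.6,0,-0.2,0,0,0],[-1,-0.9,0,-0.2,0,0,0],[-1,-1.2,0,-0.2,0,0,0],[-1,-1.5,0,-0.2,0,0,0],[-1,-1.6,0,-0.2,0,0,0],[-1,-1.6,0,-0.2,0,0,0]]]'
python3 - <<'E'
from h import *
from bench import status
o=status.get_obs();print(o["eef_pos"])
d=o["eef_pos"][:2]-[.545,-.2296];a=np.radians(26.2);print("hook xy tcp",d@[np.cos(a),np.sin(a)],d@[-np.sin(a),np.cos(a)])
a=shot("wrist","g2");cv2.imwrite("pics/g2.png",cv2.resize(a["frame"][180:340,220:430],(630,480)))
E
```

```text
time_s: 6.1
eef_pos: [0.5596, -0.2249, 0.1312]
eef_rot: [-0.0, -0.226, 0.974, -0.0]
wrist_force: [-3.8, -1.4, -3.3]
opening: 0.496
grasp_force: 61.3
[ 0.55958951 -0.22492747  0.13120041]
hook xy tcp 0.015153511180724364 -0.0022488918452362476
```

View pics/g2.png

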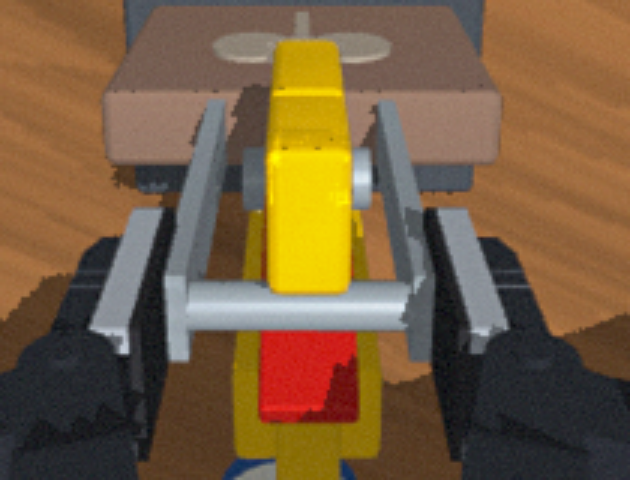

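The picture shows the bar (crop v≈305) behind the nose edge, with the red keeper tilted back. The reaction is about 4 N. Next I'll raise it 32 mm in total, straight up, then draw it off towards -x.

```bash
python3 -m handwheel '[[[-1,0,0,-0.5,0,0,0],[-1,0,0,-1,0,0,0],[-1,0,0,-1.6,0,0,0],[-1,0,0,-2.2,0,0,0],[-1,0,0,-2.7,0,0,0],[-1,0,0,-3,0,0,0],[-1,0,0,-3,0,0,0]]]'; python3 -m handwheel '[[[-1,0.5,0,0,0,0,0],[-1,1.3,0,0,0,0,0],[-1,2.3,0,0,0,0,0],[-1,3.3,0,0,0,0,0],[-1,4.3,0,0,0,0,0],[-1,5.3,0,0,0,0,0],[-1,6.3,0,0,0,0,0],[-1,7,0,0,0,0,0],[-1,7,0,0,0,0,0]]]'
```

```text
time_s: 7.02
eef_pos: [0.5598, -0.2249, 0.1615]
eef_rot: [0.0, -0.226, 0.974, -0.0]
wrist_force: [0.3, -0.2, -3.2]
opening: 0.497
grasp_force: 61.3
time_s: 8.15
eef_pos: [0.4963, -0.2559, 0.1612]
eef_rot: [0.0, -0.225, 0.974, -0.0]
wrist_force: [-1.1, 0.6, -3.2]
opening: 0.496
grasp_force: 61.3
```

```bash
python3 -m handwheel '[[[-1,0,0,-3,0,0,0],[-1,0,0,-7,0,0,0],[-1,0,0,-10,0,0,0],[-1,0,0,-12,0,0,0]]]'
python3 - <<'E'
from h import *
def run(n):
    c=load(n);P=cloud(c);Z=P[...,2];hsv=cv2.cvtColor(c["frame"],cv2.COLOR_BGR2HSV);H,S,V=[hsv[...,i].astype(int) for i in range(3)]
    roi=np.zeros(H.shape,bool);roi[120:260,255:385]=1
    def rect(nm,m,z):
        m=(m&roi).astype(np.uint8);k,l,s,_=cv2.connectedComponentsWithStats(m);i=1+s[1:,4].argmax();m=l==i
        v,u=np.nonzero(m);q=onz(c,np.stack([u,v],1),z)
        r=cv2.minAreaRect((q[:,:2]*1000).astype(np.float32));print(nm,m.sum(),np.round(r[0],1),np.round(r[1],1),round(r[2],1),"z",np.round(np.nanmedian(Z[m]),4),"uv",u.min(),u.max(),v.min(),v.max());return q
    vv=np.arange(H.shape[0])[:,None]
    print([(v,round(float(Z[v,320]),3),H[v,320],S[v,320],V[v,320]) for v in range(130,252,2)])
    print([(u,round(float(Z[210,u]),3),V[210,u]) for u in range(262,376,2)])
    rect("-x wall top",(abs(Z-.085)<.005)&(vv<160)&(S>50),.085)
    rect("+x wall top",(abs(Z-.092)<.004)&(vv>205),.092)
    rect("whole top",(Z>.02),.06)
run("w_rack")
E
```

```text
time_s: 8.65
eef_pos: [0.4974, -0.2559, 0.2832]
eef_rot: [0.001, -0.226, 0.974, -0.001]
wrist_force: [-0.1, 0.2, -3.2]
opening: 0.498
grasp_force: 62.4
[(130, 0.0, np.int64(15), np.int64(150), np.int64(97)), (132, 0.001, np.int64(14), np.int64(141), np.int64(105)), (134, 0.001, np.int64(15), np.int64(158), np.int64(97)), (136, 0.002, np.int64(17), np.int64(118), np.int64(110)), (138, 0.012, np.int64(21), np.int64(86), np.int64(134)), (140, 0.033, np.int64(21), np.int64(90), np.int64(119)), (142, 0.051, np.int64(20), np.int64(90), np.int64(131)), (144, 0.068, np.int64(22), np.int64(88), np.int64(127)), (146, 0.085, np.int64(20), np.int64(84), np.int64(125)), (148, 0.086, np.int64(22), np.int64(86), np.int64(130)), (150, 0.085, np.int64(21), np.int64(104), np.int64(120)), (152, 0.086, np.int64(21), np.int64(86), np.int64(122)), (154, 0.086, np.int64(21), np.int64(95), np.int64(121)), (156, 0.082, np.int64(25), np.int64(22), np.int64(70)), (158, 0.082, np.int64(21), np.int64(34), np.int64(76)), (160, 0.082, np.int64(17), np.int64(25), np.int64(72)), (162, 0.083, np.int64(7), np.int64(30
[... 3653 characters left out ...]
nt64(127)), (344, 0.02, np.int64(123)), (346, 0.021, np.int64(126)), (348, 0.019, np.int64(126)), (350, 0.02, np.int64(211)), (352, 0.018, np.int64(213)), (354, 0.018, np.int64(133)), (356, 0.03, np.int64(110)), (358, 0.041, np.int64(216)), (360, 0.04, np.int64(230)), (362, 0.041, np.int64(227)), (364, 0.04, np.int64(186)), (366, -0.0, np.int64(192)), (368, 0.001, np.int64(183)), (370, 0.002, np.int64(181)), (372, -0.001, np.int64(184)), (374, 0.001, np.int64(174))]
-x wall top 996 [469.7 229.3] [ 10.3 122.3] 17.1 z 0.0854 uv 266 373 146 155
+x wall top 999 [575.6 261.3] [ 13.7 123.8] 17.1 z 0.0917 uv 269 369 236 246
whole top 9834 [529.3 247.1] [143.9 135.5] 17.1 z 0.0821 uv 266 373 139 246
```

Run:
```python
from h import *
c=load("w_rack");a=np.radians(17.1);ex=np.array([np.cos(a),np.sin(a)]);ey=np.array([-ex[1],ex[0]])
O=np.array([.521,.2448])
for n,uv,z in(("-x in",[320,155],.085),("-x out",[320,145.2],.085),("tile1/2",[320,172],.082),("t2/3",[320,189],.082),("t3+",[320,205],.082),("+x in",[320,237],.092),("+x out",[320,247],.092),("fl",[281.8,212],.04),("fr",[357,212],.04),("flout",[275,212],.04),("frout",[365,212],.04)):
    p=onz(c,uv,z)[0,:2]-O;print(n,np.round([p@ex*1e3,p@ey*1e3],1))
# lean wall plane fit
P=cloud(c);q=P[208:235,290:348].reshape(-1,3);q=q[np.isfinite(q).all(1)];X=(q[:,:2]-O)@ex;print("wall x=",np.polyfit(q[:,2],X,1))
# held plaque in tool frame
from bench import status
o=status.get_obs();c=shot("wrist","held");T=T_tool(o);Q=(cloud(c)-T[:3,3])@T[:3,:3]
hsv=cv2.cvtColor(c["frame"],cv2.COLOR_BGR2HSV);H,S,V=[hsv[...,i].astype(int) for i in range(3)]
print(Q[170:330:8,320].round(3)[:,[0,2]].tolist())
m=(S<60)&(V>110)&(Q[...,2]<-.03)&(Q[...,2]>-.06)&(abs(Q[...,1])<.02);p=Q[m];print("bail bar",m.sum(),np.nanmedian(p,0),p.min(0),p.max(0))
m=(abs(Q[...,2]-.029)<.006)&(abs(Q[...,1])<.055)&(abs(Q[...,0])<.03)&(S>50);p=Q[m];print("slab top",m.sum(),np.nanmedian(p,0),p.min(0),p.max(0))
A=np.c_[p[:,:2],np.ones(len(p))];print(np.linalg.lstsq(A,p[:,2],rcond=None)[0],cv2.minAreaRect((p[:,:2]*1000).astype(np.float32)))
```

```text
-x in [-48.5   0.8]
-x out [-59.7   0.8]
tile1/2 [-27.8   0.8]
t2/3 [-7.   0.9]
t3+ [13.4  0.9]
+x in [51.6  0.9]
+x out [65.3  0.9]
fl [ 38.7 -51.6]
fr [38.7 52. ]
flout [ 38.7 -60.9]
frout [38.7 63. ]
wall x= [0.1394038  0.04054922]
[[-0.02, 0.27], [-0.032, 0.27], [0.01, 0.084], [0.009, 0.062], [0.008, 0.047], [0.007, 0.031], [0.002, 0.028], [-0.004, 0.029], [-0.01, 0.028], [-0.048, 0.091], [-0.056, 0.09], [-0.078, 0.113], [-0.088, 0.114], [0.002, -0.043], [0.0, -0.047], [-0.119, 0.114], [-0.25, 0.276], [-0.249, 0.254], [-0.248, 0.233], [-0.249, 0.215]]
bail bar 1496 [ 0.00051967 -0.00287148 -0.04666373] [-0.01049773 -0.01999963 -0.04911209] [ 0.00689272  0.01991756 -0.03007396]
slab top 3166 [0.00062159 0.00120038 0.0287604 ] [-0.01154504 -0.04650605  0.02591117] [0.00860937 0.04923599 0.03498519]
[ 0.10643487 -0.00660776  0.02909519] ((-1.3371810913085938, 1.3798408508300781), (95.76415252685547, 20.054229736328125), 89.72434997558594)
```

Run:
```python
from h import *
from bench import status
o=status.get_obs();c=load("held");T=T_tool(o);Q=(cloud(c)-T[:3,3])@T[:3,:3]
m=(Q[...,2]>.035)&(Q[...,2]<.1)&(abs(Q[...,0]-.009)<.008)
for lo,hi in((-.045,-.03),(.03,.045)):
    p=Q[m&(Q[...,1]>lo)&(Q[...,1]<hi)];print(len(p),np.polyfit(p[:,2],p[:,0],1))
m=(Q[...,2]<-.03)&(Q[...,2]>-.06)&(abs(Q[...,1])<.016)&(abs(Q[...,0])<.012);p=Q[m];k=p[:,2]<np.nanmin(p[:,2])+.0015
print("bar x",np.median(p[k],0),np.percentile(p[:,0],[2,50,98]))
m=(abs(Q[...,2]-.029)<.003)&(abs(Q[...,1])<.055)&(abs(Q[...,0])<.03);p=Q[m];print("slab x",np.percentile(p[:,0],[1,50,99]))
```

```text
430 [0.00126993 0.00834282]
458 [0.00138769 0.008441  ]
bar x [-0.00113314  0.00294201 -0.04535945] [-0.00422459  0.00049517  0.00275048]
slab x [-0.01002222 -0.00038915  0.00789713]
```

```bash
cat >> h.py <<'E'
a_=np.radians(17.1);EX=np.array([np.cos(a_),np.sin(a_)]);EY=np.array([-EX[1],EX[0]]);RO=np.array([.5218,.2450])
def rack(x,y): return RO+x*EX+y*EY
def inrack(p): return np.round([(p[:2]-RO)@EX*1e3,(p[:2]-RO)@EY*1e3],1)
E
python3 - <<'E'
from h import *
print(move([*rack(.0245,-.0013),.24],107.1))
E
```

```text
[array([-26.57,  43.51,   4.42]), array([-0.3,  0.2,  9. ]), array([  -0.3,   -0.4, -171. ])]
```

```bash
python3 -m handwheel '[[[-1,-1,1.7,0,0,0,0],[-1,-3,5,0,0,0,1],[-1,-5.6,9.2,0,0,0,2],[-1,-8.5,13.8,0,0,0,3],[-1,-11.3,18.4,0,0,0,4],[-1,-14.1,23,0,0,0,5],[-1,-16.9,27.6,0,0,0,6],[-1,-19.7,32.2,0,0,0,7],[-1,-22.5,36.8,0.5,0,0,8],[-1,-24.8,40.5,1,0,0,9]]]'; python3 -m handwheel '[[[-1,-1.2,2.2,0,0,0,0],[-1,-1.6,3,0,0,0,0],[-1,-1.6,3,0,0,0,0],[-1,-1.6,3,0,0,0,0]]]';python3 - <<'E'
from h import *
print(move([*rack(.0245,-.0013),.24],107.1))
E
```

```text
time_s: 9.95
eef_pos: [0.5398, 0.2203, 0.2695]
eef_rot: [-0.001, -0.149, 0.989, 0.0]
wrist_force: [0.1, 0.3, -4.0]
opening: 0.496
grasp_force: 62.4
time_s: 10.45
eef_pos: [0.5476, 0.2495, 0.2709]
eef_rot: [-0.0, -0.148, 0.989, -0.0]
wrist_force: [0.3, -0.1, -3.5]
opening: 0.495
grasp_force: 62.4
[array([0.15, 0.2 , 3.09]), array([-0. , -0. , -0.1]), array([-1.000e-01,  0.000e+00,  1.799e+02])]
```

```bash
python3 -m handwheel '[[[-1,0.1,0.2,1.5,0,0,0],[-1,0.15,0.2,4.5,0,0,0],[-1,0.15,0.2,7.5,0,0,0],[-1,0.15,0.2,10,0,0,0],[-1,0.15,0.2,12,0,0,0],[-1,0.15,0.2,13.5,0,0,0],[-1,0.15,0.2,14.4,0,0,0],[-1,0.15,0.2,14.8,0,0,0],[-1,0.15,0.2,14.8,0,0,0],[-1,0.15,0.2,14.8,0,0,0]]]';python3 - <<'E'
from h import *
from bench import status
o=status.get_obs();print(o["eef_pos"],o["wrist_force"],inrack(o["eef_pos"]))
E
```

```text
time_s: 11.7
eef_pos: [0.5718, 0.2589, 0.1498]
eef_rot: [0.032, -0.147, 0.989, 0.004]
wrist_force: [22.5, 11.4, 73.0]
opening: 0.497
grasp_force: 86.1
[0.57184395 0.25885591 0.14975432] [22.52475856 11.41423985 72.99140431] [51.9 -1.5]
```

Run:
```python
from h import *
a=shot("wrist","jam");b=shot("side","jams")
f=lambda im,x,y,w,h,W,H:cv2.resize(im[y:y+h,x:x+w],(W,H),interpolation=cv2.INTER_CUBIC)
cv2.imwrite("pics/jam.png",np.hstack([f(a["frame"],160,100,320,300,400,375),f(b["frame"],220,180,160,150,400,375)]))
```

```text
(no output)
```

View pics/jam.png

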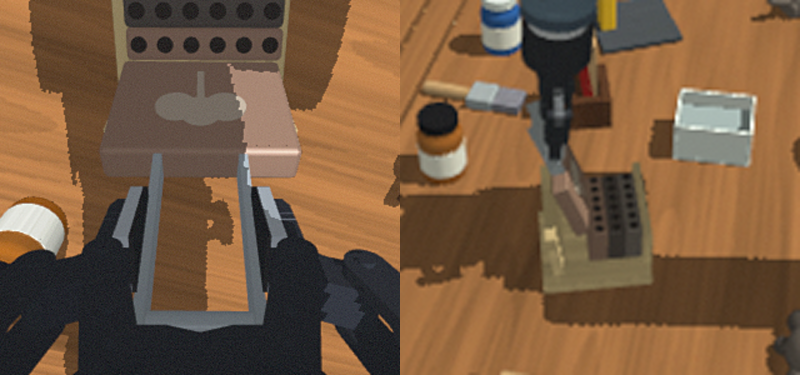

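The picture shows the plaque pivoted in the grip: its bottom is still at the bay and its top leans towards the leaning wall, so it is jammed partway down. I'll unload by commanding a pose near the measured one, then lift out.

```bash
python3 -m handwheel '[[[-1,-1.2,0,-1.2,0,0,0],[-1,-2.4,0,-2.6,0,0,0],[-1,-2.4,0,-4,0,0,0],[-1,-2.4,0,-6,0,0,0],[-1,-2.4,0,-8.5,0,0,0],[-1,-2.4,0,-11,0,0,0],[-1,-2.4,0,-13,0,0,0],[-1,-1.5,0,-15,0,0,0],[-1,-1.5,0,-15,0,0,0]]]';python3 - <<'E'
from h import *
from bench import status
o=status.get_obs();print(o["eef_pos"],o["wrist_force"],inrack(o["eef_pos"]))
c=shot("wrist","held2");T=T_tool(o);Q=(cloud(c)-T[:3,3])@T[:3,:3]
m=(Q[...,2]>.0)&(Q[...,2]<.15)&(abs(Q[...,0])<.06)
for lo,hi in((-.045,-.03),(.03,.045)):
    p=Q[m&(Q[...,1]>lo)&(Q[...,1]<hi)];print(len(p),p[::len(p)//12][:,[0,2]].round(3).tolist())
b=shot("side","s2");f=lambda im,x,y,w,h,W,H:cv2.resize(im[y:y+h,x:x+w],(W,H),interpolation=cv2.INTER_CUBIC)
cv2.imwrite("pics/s2.png",np.hstack([f(c["frame"],160,100,320,300,400,375),f(b["frame"],220,150,180,169,400,375)]))
E
```

```text
time_s: 12.92
eef_pos: [0.5604, 0.2565, 0.2754]
eef_rot: [0.002, -0.149, 0.989, 0.0]
wrist_force: [0.7, -0.3, -3.8]
opening: 0.499
grasp_force: 80.1
[0.5603645  0.25649127 0.27535773] [ 0.70089785 -0.25647495 -3.81365469] [40.2 -0.4]
1294 [[0.044, 0.064], [0.041, 0.056], [0.039, 0.05], [0.036, 0.043], [0.034, 0.037], [0.032, 0.031], [0.029, 0.026], [0.028, 0.021], [0.026, 0.016], [0.024, 0.012], [0.022, 0.009], [0.021, 0.003], [0.019, 0.0]]
1292 [[0.044, 0.062], [0.041, 0.057], [0.038, 0.051], [0.035, 0.042], [0.033, 0.036], [0.031, 0.03], [0.029, 0.027], [0.028, 0.021], [0.025, 0.017], [0.024, 0.012], [0.023, 0.006], [0.021, 0.005], [0.019, 0.0]]
```

View pics/s2.png

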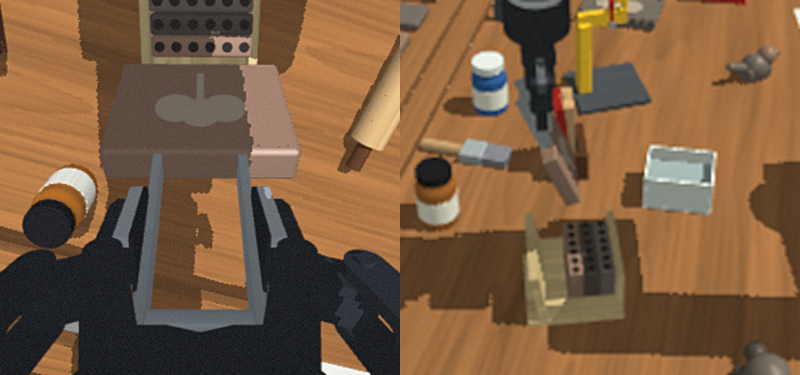

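The plaque is now tilted about 21° in the grip (bottom towards rack -x), and the tiles still stand upright. Height 0.041 m at the jam matches the fence tops (40 mm), so I suspect a lateral misfit. I'll measure plaque and rack in the same image.

Run:
```python
from h import *
from bench import status
o=status.get_obs();T=T_tool(o)
for n in("held2",):
    c=load(n);W=cloud(c);Q=(W-T[:3,3])@T[:3,:3]
    hsv=cv2.cvtColor(c["frame"],cv2.COLOR_BGR2HSV);H,S,V=[hsv[...,i].astype(int) for i in range(3)]
    # slab side edges: at several rows of face
    m=(Q[...,2]>.01)&(Q[...,2]<.12)&(Q[...,0]<.07)&(Q[...,0]>0)&(abs(Q[...,1])<.07)
    for v in range(150,225,12):
        u=np.nonzero(m[v])[0]
        if len(u)>20: print("slab row",v,u[0],u[-1],Q[v,u[0]].round(4),Q[v,u[-1]].round(4))
    m=(abs(W[...,2]-.085)<.006);m[:,:255]=0;m[:,395:]=0;m[155:]=0
    v,u=np.nonzero(m);print("hi z rows",v.min(),v.max(),u.min(),u.max())
    for v in range(100,156,5):
        u=np.nonzero(W[v,240:420,2]>.025)[0]+240
        if len(u): print("rack row",v,u[0],u[-1],Q[v,u[0]].round(4),Q[v,u[-1]].round(4),W[v,320,2].round(3),inrack(W[v,u[0]]),inrack(W[v,u[-1]]))
    m=(Q[...,2]<-.0)&(Q[...,2]>-.06)&(abs(Q[...,1])<.016)&(abs(Q[...,0])<.05)&(S<60)&(V>90);p=Q[m];print("bar",len(p),np.percentile(p,[2,50,98],axis=0).round(4))
```

```text
slab row 162 257 383 [ 0.0371 -0.0455  0.0479] [0.0372 0.0478 0.048 ]
slab row 174 253 386 [ 0.0318 -0.0458  0.0329] [0.0315 0.0476 0.0344]
slab row 186 250 390 [ 0.0269 -0.0454  0.0199] [0.0269 0.0476 0.02  ]
hi z rows 81 145 264 375
rack row 100 271 368 [ 0.0777 -0.0604  0.231 ] [0.0778 0.0628 0.2349] 0.083 [-38.4 -60.8] [-38.4  62.4]
rack row 105 271 367 [ 0.0716 -0.0611  0.2338] [0.0718 0.0617 0.234 ] 0.083 [-32.2 -61.5] [-32.3  61.3]
rack row 110 272 367 [ 0.0655 -0.0601  0.2334] [0.0657 0.0618 0.2325] 0.078 [-26.1 -60.5] [-26.3  61.4]
rack row 115 272 367 [ 0.0594 -0.0602  0.2321] [0.0595 0.062  0.2318] 0.082 [-20.  -60.6] [-20.1  61.6]
rack row 120 272 366 [ 0.0531 -0.0607  0.2332] [0.0534 0.0608 0.2302] 0.082 [-13.7 -61.1] [-14.   60.4]
rack row 125 272 366 [ 0.0467 -0.0611  0.2338] [0.0469 0.0615 0.2329] 0.082 [ -7.3 -61.5] [-7.5 61.1]
rack row 130 272 366 [ 0.0403 -0.0613  0.2333] [0.0404 0.062  0.2336] 0.082 [ -0.9 -61.7] [-1.  61.6]
rack row 135 273 366 [ 0.0338 -0.0604  0.2338] [0.034  0.0622 0.2331] 0.083 [  5.6 -60.8] [ 5.4 61.8]
rack row 140 273 365 [ 0.0275 -0.0605  0.2325] [0.0275 0.0612 0.2331] 0.082 [ 11.9 -60.9] [11.9 60.8]
rack row 145 273 365 [ 0.0207 -0.061   0.2335] [0.0211 0.0614 0.2321] 0.08 [ 18.7 -61.4] [18.4 61. ]
rack row 150 273 365 [ 0.014  -0.0614  0.2341] [0.014  0.0621 0.2343] 0.011 [ 25.4 -61.8] [25.4 61.7]
rack row 155 259 381 [ 0.0409 -0.0452  0.0557] [0.0408 0.0477 0.0565] 0.217 [ -1.4 -45.6] [-1.3 47.3]
bar 4 [[ 0.0022 -0.0107 -0.0105]
 [ 0.0146 -0.0034 -0.0083]
 [ 0.0187  0.0107 -0.0024]]
```

Run:
```python
from h import *
for n,r in(("w_rack",range(140,250,3)),("held2",range(76,158,2))):
    c=load(n);W=cloud(c);print(n,[(v,float(inrack(W[v,300])[0]),float(round(W[v,300,2]*1e3)),int(c["frame"][v,300].mean())) for v in r])
    print("yaw edges",[ (u,[v for v in r if abs(W[v,u,2]-.083)<.004][-1]) for u in range(286,352,8)])
```

```text
Traceback (most recent call last):
ValueError: cannot convert float NaN to integer
```

Run:
```python
from h import *
for n,r in(("w_rack",range(140,250,3)),("held2",range(76,158,2))):
    c=load(n);W=cloud(c);print(n,[(v,float(inrack(W[v,300])[0]),float(np.round(W[v,300,2]*1e3)),int(c["frame"][v,300].mean())) for v in r])
```

```text
w_rack [(140, -59.3, 33.0, 101), (143, -59.4, 60.0, 108), (146, -59.2, 83.0, 104), (149, -56.2, 85.0, 105), (152, -52.9, 86.0, 107), (155, -48.7, 82.0, 76), (158, -45.3, 82.0, 76), (161, -42.1, 84.0, 31), (164, -38.6, 84.0, 32), (167, -35.2, 84.0, 40), (170, -31.3, 83.0, 64), (173, -27.0, 80.0, 47), (176, -23.8, 82.0, 58), (179, -20.7, 84.0, 36), (182, -16.9, 83.0, 28), (185, -13.3, 84.0, 44), (188, -8.7, 81.0, 53), (191, -5.3, 82.0, 76), (194, -2.1, 84.0, 54), (197, 2.0, 83.0, 22), (200, nan, nan, 27), (203, 10.1, 82.0, 76), (206, 39.5, 11.0, 119), (209, 41.7, 18.0, 111), (212, 43.4, 26.0, 102), (215, 44.6, 34.0, 115), (218, 45.1, 44.0, 102), (221, 47.2, 50.0, 110), (224, 47.1, 60.0, 99), (227, 48.4, 67.0, 106), (230, 50.1, 73.0, 106), (233, 51.1, 80.0, 105), (236, 51.5, 88.0, 110), (239, 52.8, 93.0, 110), (242, 58.5, 90.0, 111), (245, 61.9, 92.0, 112), (248, 113.9, 1.0, 70)]
held2 [(76, -68.7, 1.0, 63), (78, -66.3, -1.0, 64), (80, -63.7, -0.0, 66), (82, -58.0, 85.0, 110), (84, -55.9, 85.0, 112), (86, -53.8, 86.0, 113), (88, -51.8, 85.0, 110), (90, -49.7, 84.0, 101), (92, -47.6, 83.0, 72), (94, -45.5, 83.0, 79), (96, -43.3, 83.0, 39), (98, -41.2, 83.0, 28), (100, -39.0, 83.0, 40), (102, -36.9, 83.0, 33), (104, -34.7, 84.0, 31), (106, -32.5, 81.0, 75), (108, -30.3, 82.0, 67), (110, -28.0, 80.0, 50), (112, -26.0, 84.0, 53), (114, -23.7, 82.0, 57), (116, -21.5, 84.0, 31), (118, -19.2, 83.0, 31), (120, -17.0, 83.0, 37), (122, -14.8, 84.0, 39), (124, -12.3, 81.0, 50), (126, -10.1, 82.0, 54), (128, -7.4, 78.0, 69), (130, -5.7, 83.0, 87), (132, -3.3, 83.0, 85), (134, -0.9, 82.0, 28), (136, 1.1, 84.0, 35), (138, 3.6, 83.0, 34), (140, 5.9, 83.0, 31), (142, 8.3, 83.0, 82), (144, 10.9, 82.0, 77), (146, 24.6, 10.0, 125), (148, 27.3, 11.0, 120), (150, 30.4, 10.0, 118), (152, -3.1, 214.0, 77), (154, -1.9, 216.0, 78), (156, -1.0, 219.0, 76)]
```

Run:
```python
from h import *
from bench import status
o=status.get_obs();T=T_tool(o);c=load("held2");Q=(cloud(c)-T[:3,3])@T[:3,:3]
for x,z in((-.0015,-.043),(-.01,-.043),(-.02,-.06),(-.025,-.075)): print(x,z,proj(c,(T[:3,:3]@[x,0,z]+T[:3,3]))) 
print([(v,Q[v,320].round(4).tolist()) for v in range(344,368,3)])
# slab top edge vs face: column profile
print([(v,Q[v,300].round(4)[[0,2]].tolist()) for v in range(150,250,5)])
```

```text
-0.0015 -0.043 [[318.09985604 276.17411223]]
-0.01 -0.043 [[318.10396035 290.57821188]]
-0.02 -0.06 [[317.98984129 330.80445516]]
-0.025 -0.075 [[317.86627295 365.99593752]]
[(344, [-0.2597, 0.002, 0.177]), (347, [-0.0176, 0.0009, -0.0721]), (350, [-0.0158, 0.0009, -0.0755]), (353, [-0.0158, 0.0009, -0.077]), (356, [-0.0173, 0.0009, -0.0771]), (359, [-0.0177, 0.0009, -0.0782]), (362, [-0.0199, 0.0009, -0.0776]), (365, [0.0097, 0.0008, -0.1063])]
[(150, [0.009, 0.2629]), (155, [0.0408, 0.0559]), (160, [0.0385, 0.0487]), (165, [0.0362, 0.0419]), (170, [0.0337, 0.0372]), (175, [0.0322, 0.0286]), (180, [0.03, 0.0237]), (185, [0.0281, 0.018]), (190, [0.0261, 0.0135]), (195, [0.0242, 0.009]), (200, [0.022, 0.0056]), (205, [0.02, 0.0019]), (210, [0.019, -0.0039]), (215, [0.0168, -0.0066]), (220, [0.015, -0.0099]), (225, [0.0123, -0.011]), (230, [0.0081, -0.0088]), (235, [0.0038, -0.0068]), (240, [-0.0, -0.0058]), (245, [-0.148, 0.2722])]
```

The measurements settle it: the plaque's bottom caught tile3's top (z 82 mm), so it slid 33 mm up the pads and tilted 21°. The tiles did not move. I'll square the plaque up, stand it on free table at about (0.43, 0.145), and regrip it.

```bash
python3 - <<'E'
from h import *
print(move([.440,.148,.20],107.1))
E
python3 -m handwheel '[[[-1,2,-0.8,0,0,-3,0],[-1,5,-2,0.5,0,-7,0],[-1,8.5,-3.6,1.5,0,-11,0],[-1,11.5,-5.2,3,0,-15,0],[-1,13.5,-6.2,5,0,-19,0],[-1,14.7,-6.9,7,0,-21,0],[-1,14.7,-6.9,7.5,0,-21,0],[-1,14.7,-6.9,7.5,0,-21,0],[-1,14.7,-6.9,7.5,0,-21,0]]]'
python3 - <<'E'
from h import *
from bench import status
o=status.get_obs();T=T_tool(o);c=shot("wrist","held3");W=cloud(c);Q=(W-T[:3,3])@T[:3,:3]
print(o["eef_pos"])
# world-frame relative to TCP, along rack x
X=(W[...,:2]-T[:2,3])@EX;Y=(W[...,:2]-T[:2,3])@EY;Z=W[...,2]-T[2,3]
for u in(275,300,340,365): print(u,[(v,round(float(X[v,u]),4),round(float(Z[v,u]),4)) for v in range(130,250,8)])
cv2.imwrite("pics/held3.png",c["frame"])
E
```

```text
[array([14.62, -6.83,  7.28]), array([ 0., -0., -0.]), array([ -0.,  -0., 180.])]
time_s: 14.15
eef_pos: [0.4411, 0.1475, 0.1992]
eef_rot: [0.181, -0.146, 0.972, 0.027]
wrist_force: [0.1, -0.6, -4.3]
opening: 0.497
grasp_force: 79.7
[0.44105372 0.14754294 0.1992474 ]
275 [(130, 0.0273, -0.1987), (138, 0.038, -0.1989), (146, 0.0483, -0.1978), (154, -0.0185, -0.0696), (162, -0.0181, -0.0589), (170, -0.0186, -0.0478), (178, -0.0182, -0.0388), (186, -0.0188, -0.029), (194, -0.0186, -0.0208), (202, -0.0176, -0.0141), (210, -0.0183, -0.0058), (218, -0.0172, 0.0), (226, -0.0131, 0.0025), (234, -0.0075, 0.0036), (242, 0.2223, -0.1986)]
300 [(130, 0.027, -0.198), (138, 0.0379, -0.1989), (146, 0.0488, -0.1988), (154, -0.0187, -0.0692), (162, -0.0186, -0.0583), (170, -0.0191, -0.0472), (178, -0.0201, -0.0362), (186, -0.0191, -0.0285), (194, -0.0198, -0.0193), (202, -0.0185, -0.013), (210, -0.0176, -0.0067), (218, -0.0181, 0.001), (226, -0.0134, 0.0028), (234, -0.006, 0.0022), (242, 0.2211, -0.1975)]
340 [(130, 0.0268, -0.1977), (138, 0.038, -0.1991), (146, 0.0452, -0.1925), (154, -0.0187, -0.0692), (162, -0.0183, -0.0587), (170, -0.0177, -0.0493), (178, -0.019, -0.0377), (186, -0.0201, -0.0274), (194, -0.0192, -0.0202), (202, -0.0184, -0.0132), (210, -0.0178, -0.0065), (218, -0.017, -0.0002), (226, -0.0136, 0.003), (234, -0.0061, 0.0023), (242, 0.0006, 0.0027)]
365 [(130, 0.0269, -0.198), (138, 0.0375, -0.1983), (146, 0.0456, -0.1933), (154, -0.0183, -0.0699), (162, -0.0179, -0.0593), (170, -0.0183, -0.0483), (178, -0.0185, -0.0384), (186, -0.0177, -0.0304), (194, -0.0179, -0.0218), (202, -0.0173, -0.0145), (210, -0.0176, -0.0066), (218, -0.018, 0.0007), (226, -0.0148, 0.0042), (234, -0.0071, 0.0032), (242, 0.0013, 0.0021)]
```

```bash
python3 -m handwheel '[[[-1,0.9,0,2.3,0,0,0],[-1,1.8,0,4.7,0,0,0],[-1,2.7,0,7,0,0,0],[-1,3.4,0,8.9,0,0,0],[-1,3.9,0,10.2,0,0,0],[-1,4.2,0,10.9,0,0,0],[-1,4.3,0,11.2,0,0,0],[-1,4.3,0,11.25,0,0,0],[-1,4.3,0,11.25,0,0,0]]]'
```

```text
time_s: 15.32
eef_pos: [0.4406, 0.1473, 0.0784]
eef_rot: [0.181, -0.146, 0.972, 0.027]
wrist_force: [0.2, -0.2, -4.0]
opening: 0.495
grasp_force: 79.8
```

```bash
python3 -m handwheel '[[[-1,0.02,0,0.05,0,0,0],[-1,0.04,0,0.1,0,0,0],[-1,0.05,0,0.14,0,0,0],[-1,0.05,0,0.14,0,0,0]]]'
```

```text
time_s: 15.82
eef_pos: [0.4414, 0.1475, 0.0778]
eef_rot: [0.182, -0.146, 0.972, 0.027]
wrist_force: [-4.7, 0.8, 7.3]
opening: 0.496
grasp_force: 80.5
```

```bash
python3 -m handwheel '[[[0.15,0,0,0,0,0,0],[0.3,0,0,0,0,0,0],[1,0,0,0,0,0,0],[1,0,0,0,0,0,0],[1,0,0,-1,0,0,0],[1,0,0,-3,0,0,0],[1,0,0,-6,0,0,0],[1,0,0,-10,0,0,0],[1,0,0,-10,0,0,0]]]'; python3 -m handwheel '[[[1,-1,0,-2,0,10,0],[1,-2,0,-4,0,21,0],[1,-2,0,-5,0,21,0],[1,-2,0,-5,0,21,0],[1,-2,0,-5,0,21,0]]]';python3 - <<'E'
from h import *
c=shot("wrist","tab");cv2.imwrite("pics/tab.png",c["frame"])
E
```

```text
time_s: 16.95
eef_pos: [0.4077, 0.1365, 0.1738]
eef_rot: [0.184, -0.146, 0.972, 0.026]
wrist_force: [1.0, 1.3, 0.5]
opening: 1.0
grasp_force: 0.0
time_s: 17.58
eef_pos: [0.4053, 0.1369, 0.2229]
eef_rot: [0.0, -0.148, 0.989, 0.0]
wrist_force: [-0.7, 0.0, 0.7]
opening: 1.003
grasp_force: 0.0
```

View pics/tab.png

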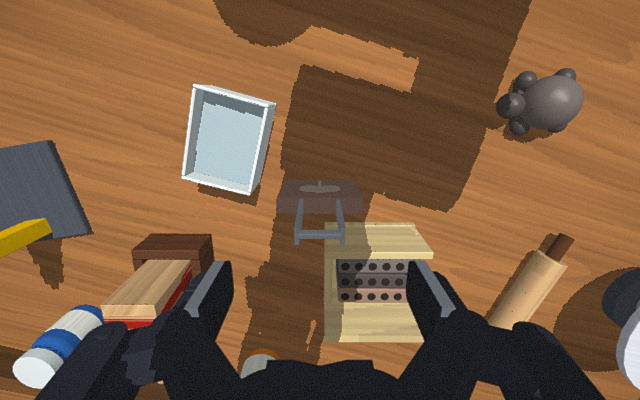

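The plaque stands upright on the table, with its slab top at about (320,200) and its bar at (320,238), clear of the tub and rack. I'll measure it and regrip.

Run:
```python
from h import *
c=load("tab");W=cloud(c);Z=W[...,2]
roi=np.zeros(Z.shape,bool);roi[150:255,260:375]=1
m=roi&(abs(Z-.08)<.005);m[222:]=0;v,u=np.nonzero(m);q=onz(c,np.stack([u,v],1),.08);r=cv2.minAreaRect((q[:,:2]*1000).astype(np.float32));print("slab",m.sum(),r)
m=roi&(Z>.14)&(Z<.17);p=W[m];r=cv2.minAreaRect((p[:,:2]*1000).astype(np.float32));print("bail",m.sum(),r,np.nanmedian(p,0))
v,u=np.nonzero(m);print(u.min(),u.max(),v.min(),v.max())
print(move([r[0][0]/1e3,r[0][1]/1e3,.108],107.1))
```

```text
slab 1407 ((432.48638916015625, 146.07168579101562), (19.83823013305664, 95.27485656738281), 17.108234405517578)
bail 624 ((433.32391357421875, 146.17172241210938), (16.534868240356445, 44.162540435791016), 16.785842895507812) [0.43219853 0.14560063 0.15603621]
294 345 220 244
[array([-2.93,  0.07, 11.51]), array([ 0.,  0., -0.]), array([ 1.0e-01, -0.0e+00,  1.8e+02])]
```

```bash
python3 -m handwheel '[[[1,-1.5,0,1,0,0,0],[1,-2.85,0.1,3,0,0,0],[1,-2.85,0.1,6,0,0,0],[1,-2.85,0.1,9,0,0,0],[1,-2.85,0.1,10.8,0,0,0],[1,-2.85,0.1,11.5,0,0,0],[1,-2.85,0.1,11.5,0,0,0],[1,-2.85,0.1,11.5,0,0,0]]]';  python3 -m handwheel '[[[0.3,0,0,0,0,0,0],[0.15,0,0,0,0,0,0],[0.05,0,0,0,0,0,0],[-1,0,0,0,0,0,0],[-1,0,0,0,0,0,0],[-1,0,0,0,0,0,0]]]'; python3 -m handwheel '[[[-1,0,0,-0.5,0,0,0],[-1,0,0,-2,0,0,0],[-1,0,0,-4,0,0,0],[-1,0,0,-6.5,0,0,0],[-1,0,0,-9,0,0,0],[-1,0,0,-11.5,0,0,0],[-1,0,0,-13,0,0,0],[-1,0,0,-13.5,0,0,0],[-1,0,0,-13.5,0,0,0]]]'
python3 - <<'E'
from h import *
from bench import status
o=status.get_obs();print(o["eef_pos"],inrack(o["eef_pos"]))
print(move([*rack(.024,0),.242],107.1))
E
```

```text
time_s: 18.62
eef_pos: [0.4342, 0.1463, 0.1095]
eef_rot: [0.001, -0.148, 0.989, -0.0]
wrist_force: [0.0, -0.7, -0.8]
opening: 0.998
grasp_force: 0.0
time_s: 19.38
eef_pos: [0.4342, 0.1461, 0.1091]
eef_rot: [0.001, -0.149, 0.989, -0.0]
wrist_force: [-0.9, -1.4, 6.2]
opening: 0.496
grasp_force: 61.5
time_s: 20.5
eef_pos: [0.4332, 0.1463, 0.2431]
eef_rot: [-0.0, -0.149, 0.989, 0.0]
wrist_force: [-0.3, -0.2, -4.1]
opening: 0.497
grasp_force: 61.6
[0.43323659 0.14630357 0.24309087] [-113.7  -68.3]
[array([-13.77,   6.83,   0.1 ]), array([ 0., -0., -0.]), array([-1.0e-01, -0.0e+00,  1.8e+02])]
```

```bash
cat > held.py <<'E'
from h import *
from bench import status
import sys
o=status.get_obs();c=shot("wrist",sys.argv[1]);T=T_tool(o);Q=(cloud(c)-T[:3,3])@T[:3,:3]
print("tcp",o["eef_pos"].round(4),inrack(o["eef_pos"]),"F",o["wrist_force"].round(1))
m=(Q[...,2]>.035)&(Q[...,2]<.1)&(abs(Q[...,0]-.01)<.012)
for lo,hi in((-.045,-.03),(.03,.045)):
    p=Q[m&(Q[...,1]>lo)&(Q[...,1]<hi)];print("face x(tool) at top, slope",len(p),np.polyfit(p[:,2]-.03,p[:,0],1).round(4) if len(p)>20 else "")
m=(abs(Q[...,2]-.029)<.004)&(abs(Q[...,1])<.06)&(abs(Q[...,0])<.03);p=Q[m];print("slab top z,y",np.nanmedian(p[:,2]).round(4),np.percentile(p[:,1],[.5,99.5]).round(4))
# rack tops seen now, column 300
W=cloud(c);print([(v,float(inrack(W[v,300])[0]),float(np.round(W[v,300,2]*1e3))) for v in range(80,200,3) if .0<W[v,300,2]<.1])
E
python3 -m handwheel '[[[-1,-0.5,0.3,0,0,0,0],[-1,-1.7,0.8,0,0,0,0],[-1,-3.4,1.7,0,0,0,0],[-1,-5.4,2.7,0,0,0,0],[-1,-7.4,3.7,0,0,0,0],[-1,-9.4,4.7,0,0,0,0],[-1,-11.4,5.7,0,0,0,0],[-1,-13,6.4,0,0,0,0],[-1,-13.8,6.8,0,0,0,0],[-1,-13.8,6.8,0,0,0,0]]]'; python3 held.py held4
```

```text
time_s: 21.75
eef_pos: [0.5455, 0.2522, 0.2426]
eef_rot: [-0.001, -0.149, 0.989, -0.0]
wrist_force: [0.3, 0.7, -3.4]
opening: 0.498
grasp_force: 61.6
tcp [0.5455 0.2522 0.2426] [24.8 -0.1] F [ 0.3  0.7 -3.4]
face x(tool) at top, slope 442 [-0.0002  0.0101]
face x(tool) at top, slope 436 [-0.0006  0.0099]
slab top z,y 0.0286 [-0.0463  0.0474]
[(83, -75.3, 0.0), (86, -71.7, 1.0), (89, -68.1, 1.0), (92, -64.5, 1.0), (95, -60.9, 1.0), (98, -57.7, 85.0), (101, -54.8, 86.0), (104, -51.8, 86.0), (107, -48.7, 80.0), (110, -45.8, 83.0), (113, -42.8, 84.0), (116, -39.8, 84.0), (119, -36.7, 83.0), (122, -33.6, 83.0), (125, -30.5, 83.0), (128, -27.3, 82.0), (131, -24.2, 82.0), (134, -21.2, 84.0), (137, -18.0, 83.0), (140, -14.8, 83.0), (143, -11.3, 81.0), (146, -7.3, 76.0), (149, -4.9, 82.0), (152, -2.0, 84.0), (155, 1.3, 84.0), (158, 4.6, 84.0), (161, 8.0, 84.0), (164, 11.9, 81.0), (167, 31.4, 9.0), (170, 35.4, 10.0), (173, 39.2, 11.0), (176, 42.1, 16.0), (179, 43.8, 26.0)]
```

```bash
python3 -m handwheel '[[[-1,-0.2,0,0.3,0,0,0],[-1,-0.22,0,1,0,0,0],[-1,-0.22,0,2,0,0,0],[-1,-0.22,0,3,0,0,0],[-1,-0.22,0,3.7,0,0,0],[-1,-0.22,0,3.9,0,0,0],[-1,-0.22,0,3.9,0,0,0],[-1,-0.22,0,3.9,0,0,0]]]'; python3 held.py held5
```

```text
time_s: 22.8
eef_pos: [0.5479, 0.2525, 0.2049]
eef_rot: [0.0, -0.149, 0.989, 0.0]
wrist_force: [0.5, 0.2, -3.6]
opening: 0.497
grasp_force: 61.6
tcp [0.5479 0.2525 0.2049] [27.1 -0.5] F [ 0.5  0.2 -3.6]
face x(tool) at top, slope 436 [0.0002 0.0102]
face x(tool) at top, slope 432 [0.0007 0.0099]
slab top z,y 0.0286 [-0.0464  0.0476]
[(80, -74.3, 1.0), (83, -71.0, 2.0), (86, -67.8, 1.0), (89, -64.6, 0.0), (92, -61.3, 1.0), (95, -57.9, 86.0), (98, -55.3, 86.0), (101, -52.7, 84.0), (104, -50.1, 86.0), (107, -47.3, 82.0), (110, -44.7, 83.0), (113, -42.1, 83.0), (116, -39.3, 83.0), (119, -36.7, 83.0), (122, -33.9, 83.0), (125, -31.0, 81.0), (128, -27.9, 78.0), (131, -25.7, 84.0), (134, -22.9, 83.0), (137, -20.1, 83.0), (140, -17.3, 83.0), (143, -14.4, 83.0), (146, -11.3, 82.0), (149, -8.1, 80.0), (152, -5.5, 82.0), (155, -2.8, 83.0), (158, 0.1, 83.0), (161, 2.9, 84.0), (167, 8.9, 84.0), (170, 29.0, 11.0), (173, 32.7, 11.0), (176, 36.8, 11.0), (179, 40.6, 11.0)]
```

```bash
python3 -m handwheel '[[[-1,0,0,0.5,0,0,0],[-1,0,0,1.3,0,0,0],[-1,0,0,2.2,0,0,0],[-1,0,0,3.1,0,0,0],[-1,0,0,4,0,0,0],[-1,0,0,4.9,0,0,0],[-1,0,0,5.7,0,0,0],[-1,0,0,6.3,0,0,0],[-1,0,0,6.5,0,0,0],[-1,0,0,6.5,0,0,0]]]'; python3 held.py held6 | head -3
```

```text
time_s: 24.1
eef_pos: [0.5476, 0.2525, 0.1395]
eef_rot: [0.0, -0.149, 0.989, 0.0]
wrist_force: [0.6, 0.1, -3.6]
opening: 0.497
grasp_force: 61.6
tcp [0.5476 0.2525 0.1395] [26.9 -0.4] F [ 0.6  0.1 -3.6]
face x(tool) at top, slope 445 [0.0704 0.0113]
face x(tool) at top, slope 464 [0.1009 0.0106]
```

```bash
python3 -m handwheel '[[[-1,0.05,0,0.5,0,0,0],[-1,0.1,0,1,0,0,0],[-1,0.1,0,1.5,0,0,0],[-1,0.1,0,1.8,0,0,0],[-1,0.1,0,1.9,0,0,0],[-1,0.1,0,1.95,0,0,0],[-1,0.1,0,1.95,0,0,0]]]'; python3 -m handwheel '[[[-1,0,0,0.05,0,0,0],[-1,0,0,0.1,0,0,0],[-1,0,0,0.1,0,0,0]]]'
```

```text
time_s: 25.02
eef_pos: [0.5467, 0.2522, 0.1201]
eef_rot: [0.0, -0.149, 0.989, 0.0]
wrist_force: [0.1, -0.4, -2.5]
opening: 0.502
grasp_force: 61.6
time_s: 25.4
eef_pos: [0.5467, 0.2522, 0.1191]
eef_rot: [0.0, -0.149, 0.989, -0.0]
wrist_force: [-1.1, -1.1, -2.9]
opening: 0.495
grasp_force: 61.7
```

```bash
python3 -m handwheel '[[[-1,0.15,0,0,0,0,0],[-1,0.3,0,0,0,0,0],[-1,0.4,0,0,0,0,0],[-1,0.5,0,0.03,0,0,0],[-1,0.55,0,0.06,0,0,0],[-1,0.55,0,0.06,0,0,0]]]'; python3 held.py held7
```

```text
time_s: 26.15
eef_pos: [0.5421, 0.2508, 0.1191]
eef_rot: [0.001, -0.149, 0.989, 0.0]
wrist_force: [1.7, 0.0, 1.6]
opening: 0.496
grasp_force: 62.2
tcp [0.5421 0.2508 0.1191] [21.1 -0.5] F [1.7 0.  1.6]
face x(tool) at top, slope 323 [-1.7161  0.0262]
face x(tool) at top, slope 329 [-2.0244  0.0282]
slab top z,y 0.0286 [-0.0465  0.0474]
[(80, -76.3, 0.0), (83, -73.8, 1.0), (86, -71.3, 2.0), (89, -68.8, 1.0), (92, -66.3, 1.0), (95, -63.7, 1.0), (98, -61.2, 0.0), (101, -59.5, 53.0), (104, -58.2, 85.0), (107, -56.4, 86.0), (110, -54.6, 86.0), (113, -52.6, 85.0), (116, -50.7, 84.0), (119, -48.5, 81.0), (122, -46.7, 82.0), (125, -44.8, 82.0), (128, -42.9, 84.0), (131, -40.7, 81.0), (134, -39.0, 83.0), (137, -36.9, 83.0), (140, -34.9, 83.0), (143, -32.8, 82.0), (146, -30.8, 82.0), (149, -28.2, 79.0), (152, -26.6, 82.0), (155, -24.6, 82.0), (158, -22.7, 83.0), (161, -20.6, 83.0), (164, -18.6, 84.0), (167, -16.4, 83.0), (170, -14.1, 83.0), (173, -11.9, 83.0), (176, -9.7, 82.0), (179, -7.2, 81.0), (182, -5.9, 84.0), (185, -3.2, 83.0), (188, -0.8, 82.0), (191, 1.4, 82.0), (194, 3.5, 83.0), (197, 6.1, 82.0)]
```

```bash
python3 -m handwheel '[[[0.1,0,0,0,0,0,0],[0.2,0,0,0,0,0,0],[0.4,0,0,0,0,0,0],[1,0,0,0,0,0,0],[1,0,0,-0.5,0,0,0],[1,0,0,-2,0,0,0],[1,0,0,-5,0,0,0],[1,0,0,-9,0,0,0],[1,1.5,0,-13,0,0,0],[1,1.5,0,-13,0,0,0]]]'
python3 - <<'E'
from h import *
c=shot("wrist","placed");cv2.imwrite("pics/placed.png",c["frame"][60:400])
W=cloud(c);Z=W[...,2]
m=(abs(Z-.09)<.004);m[:150]=0;X=(W[...,:2]-RO)@EX;Y=(W[...,:2]-RO)@EY
m=(abs(Z-.09)<.005)&(X>.008)&(X<.036)&(abs(Y)<.056);p=np.c_[X[m],Y[m]]*1e3;print(m.sum(),cv2.minAreaRect(p.astype(np.float32)))
m=(Z>.15)&(Z<.18)&(X>-.01)&(X<.05)&(abs(Y)<.03);print("bail",m.sum(),np.percentile(X[m],[2,50,98]),np.percentile(Y[m],[2,50,98]),np.nanmedian(Z[m]))
# wedge from w_wedge
c=load("w_wedge");W=cloud(c);Z=W[...,2];m=(abs(Z-.133)<.006);m[:,:250]=0;m[:,400:]=0
v,u=np.nonzero(m);q=onz(c,np.stack([u,v],1),.133);print("wedge",m.sum(),cv2.minAreaRect((q[:,:2]*1e3).astype(np.float32)),np.nanmedian(Z[m]),v.min(),v.max())
E
```

```text
time_s: 27.45
eef_pos: [0.529, 0.2468, 0.2542]
eef_rot: [0.005, -0.149, 0.989, 0.0]
wrist_force: [0.5, 0.3, -1.1]
opening: 0.999
grasp_force: 0.0
1262 ((21.86051368713379, 0.04080963134765625), (95.34452056884766, 19.425212860107422), 89.75359344482422)
bail 575 [0.01438143 0.02098734 0.02939027] [-2.18957732e-02 -9.83999479e-05  2.16118529e-02] 0.16600244297742356
wedge 1394 ((590.834228515625, -12.482748031616211), (32.04737854003906, 55.454689025878906), 17.204463958740234) 0.1331584169617509 193 220
```

Run:
```python
from h import *
print(move([.5884,-.0133,.2542],107.2))
```

```text
[array([  1.87, -26.6 ,  -0.26]), array([-0. ,  0.3, -0.1]), array([  0.5,   0. , 179.9])]
```

View pics/placed.png

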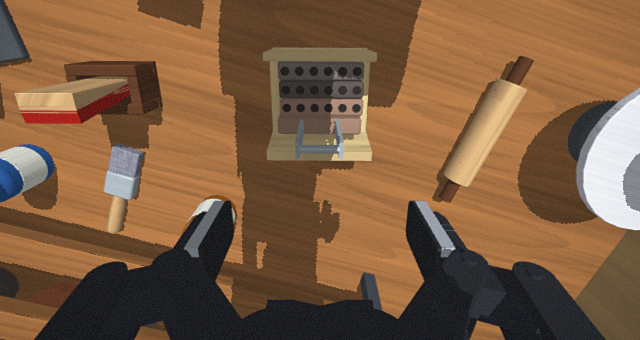

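The plaque stands square in the bay, with its slab top at (320,127) and bail at (320,148), tight behind the tiles. Now I'll go to the wedge.

```bash
python3 -m handwheel '[[[1,0.3,-3.5,0,0,0,0],[1,0.7,-8.5,0,0,0,0],[1,1,-14,0,0,0,0],[1,1.4,-19.5,0,0,0,0],[1,1.8,-24,0,0,0,0],[1,1.9,-26.3,0,0,0,0],[1,1.9,-26.6,2,0,0,0],[1,1.9,-26.6,4,0,0,0],[1,1.9,-26.6,5.5,0,0,0],[1,1.9,-26.6,5.5,0,0,0]]]'
python3 - <<'E'
from h import *
print(move([.5884,-.0133,.092],107.2))
c=shot("wrist","wv");W=cloud(c);Z=W[...,2];m=(abs(Z-.133)<.005);P=W[m];P=P[np.linalg.norm(P[:,:2]-[.59,-.0125],axis=1)<.06];print(len(P),cv2.minAreaRect((P[:,:2]*1e3).astype(np.float32)))
E
```

```text
time_s: 28.75
eef_pos: [0.5859, -0.0129, 0.1917]
eef_rot: [-0.002, -0.149, 0.989, 0.001]
wrist_force: [-0.0, -0.3, 0.7]
opening: 1.0
grasp_force: 0.0
[array([-0.25, -0.13,  9.97]), array([ 0.1, -0.2, -0.1]), array([ -0.3,  -0.2, 179.9])]
2549 ((591.8803100585938, -12.621353149414062), (32.20296859741211, 56.07496643066406), 16.896652221679688)
```

```bash
python3 -m handwheel '[[[1,-0.3,-0.1,1.5,0,0,0],[1,-0.3,-0.1,4.5,0,0,0],[1,-0.3,-0.1,7,0,0,0],[1,-0.3,-0.1,9.2,0,0,0],[1,-0.3,-0.1,10,0,0,0],[1,-0.3,-0.1,10,0,0,0],[0.4,-0.3,-0.1,10,0,0,0],[-1,-0.3,-0.1,10,0,0,0],[-1,-0.3,-0.1,10,0,0,0],[-1,-0.3,-0.1,10,0,0,0]]]'; python3 -m handwheel '[[[-1,0,0,-0.3,0,0,0],[-1,0,0,-1.5,0,0,0],[-1,0,0,-3.5,0,0,0],[-1,0,0,-6,0,0,0],[-1,0,0,-9,0,0,0],[-1,0,0,-12,0,0,0],[-1,0,0,-15,0,0,0],[-1,0,0,-17.5,0,0,0],[-1,0,0,-18,0,0,0],[-1,0,0,-18,0,0,0]]]'
python3 - <<'E'
from h import *
from bench import status
o=status.get_obs();T=T_tool(o);c=shot("wrist","wh");Q=(cloud(c)-T[:3,3])@T[:3,:3]
m=(Q[...,2]<-.015)&(Q[...,2]>-.06)&(abs(Q[...,0])<.04)&(abs(Q[...,1])<.025);p=Q[m];print("wtop",len(p),np.percentile(p,[1,50,99],axis=0).round(4))
m=(Q[...,2]>.01)&(Q[...,2]<.08)&(abs(Q[...,0]-.013)<.012)&(abs(Q[...,1])<.027);p=Q[m];print("plain face",len(p),np.polyfit(p[:,2],p[:,0],1).round(4),np.percentile(p[:,1],[1,99]))
print(o["eef_pos"],move([*rack(.0493,0),.27],107.1))
E
```

```text
time_s: 30.05
eef_pos: [0.5916, -0.0139, 0.0951]
eef_rot: [0.002, -0.149, 0.989, -0.001]
wrist_force: [0.5, 1.4, 5.4]
opening: 0.63
grasp_force: 63.7
time_s: 31.3
eef_pos: [0.5899, -0.0137, 0.273]
eef_rot: [-0.0, -0.149, 0.989, 0.0]
wrist_force: [0.1, -0.1, -0.9]
opening: 0.627
grasp_force: 63.2
wtop 6917 [[-0.0166 -0.0245 -0.0396]
 [ 0.0055 -0.0001 -0.0378]
 [ 0.0148  0.0245 -0.0161]]
plain face 2138 [0.0005 0.0143] [-0.02617983  0.02656837]
[ 0.58988695 -0.01373514  0.27303873] [array([-6.05, 26.71,  0.24]), array([ 0.1, -0.1, -0. ]), array([-1.0e-01, -1.0e-01,  1.8e+02])]
```

```bash
python3 -m handwheel '[[[-1,-0.5,2.2,0,0,0,0],[-1,-1.4,6,0,0,0,0],[-1,-2.5,11,0,0,0,0],[-1,-3.6,16,0,0,0,0],[-1,-4.7,21,0,0,0,0],[-1,-5.6,24.7,0,0,0,0],[-1,-6.05,26.5,0,0,0,0],[-1,-6.05,26.7,0,0,0,0],[-1,-6.05,26.7,0.2,0,0,0],[-1,-6.05,26.7,0.2,0,0,0]]]'
cat > wh.py <<'E'
from h import *
from bench import status
import sys
o=status.get_obs();T=T_tool(o);c=shot("wrist",sys.argv[1]);W=cloud(c);Q=(W-T[:3,3])@T[:3,:3]
print("tcp",o["eef_pos"].round(4),inrack(o["eef_pos"]),"F",o["wrist_force"].round(1))
m=(Q[...,2]>.01)&(Q[...,2]<.07)&(abs(Q[...,0]-.013)<.012)&(abs(Q[...,1])<.027);p=Q[m];k=np.polyfit(p[:,2],p[:,0],1) if len(p)>50 else [0,.0143]
org=T[:3,3]+T[:3,:3]@[k[1]+k[0]*.0865-.007,0,.0865];print("wedge face",len(p),np.round(k,4),"origin rack",inrack(org),"z",org[2].round(4))
X=(W[...,:2]-RO)@EX;Y=(W[...,:2]-RO)@EY;Z=W[...,2]
m=(abs(Z-.09)<.005)&(X>.008)&(X<.036)&(abs(Y)<.056);p=np.c_[X[m],Y[m]]*1e3;print("plaque",m.sum(),np.percentile(p[:,0],[1,99]).round(1),np.percentile(p[:,1],[1,99]).round(1))
E
python3 wh.py wh2
```

```text
time_s: 32.6
eef_pos: [0.5698, 0.2578, 0.271]
eef_rot: [-0.0, -0.148, 0.989, -0.0]
wrist_force: [0.9, 0.4, -1.4]
opening: 0.627
grasp_force: 63.2
tcp [0.5698 0.2578 0.271 ] [49.6 -1.9] F [ 0.9  0.4 -1.4]
wedge face 1935 [-0.      0.0143] origin rack [42.3 -1.9] z 0.1845
plaque 1221 [12.5 31.6] [-46.5  46.7]
```

```bash
python3 -m handwheel '[[[-1,0,0.2,1,0,0,0],[-1,0,0.2,2.5,0,0,0],[-1,0,0.2,4,0,0,0],[-1,0,0.2,5.5,0,0,0],[-1,0,0.2,7,0,0,0],[-1,0,0.2,8,0,0,0],[-1,0,0.2,8.3,0,0,0],[-1,0,0.2,8.3,0,0,0]]]'; python3 wh.py wh3
```

```text
time_s: 33.65
eef_pos: [0.5691, 0.2612, 0.1885]
eef_rot: [0.0, -0.149, 0.989, -0.0]
wrist_force: [-0.4, 0.5, -1.2]
opening: 0.633
grasp_force: 63.2
tcp [0.5691 0.2612 0.1885] [50.   1.5] F [-0.4  0.5 -1.2]
wedge face 1674 [-0.0198  0.0157] origin rack [43.   1.5] z 0.102
plaque 2013 [12.5 31.5] [-46.7  46.4]
```

```bash
python3 -m handwheel '[[[-1,0.05,0,0.6,0,0,0],[-1,0.1,0,1.3,0,0,0],[-1,0.14,0,2.2,0,0,0],[-1,0.22,0,3,0,0,0],[-1,0.32,0,3.8,0,0,0],[-1,0.41,0,4.5,0,0,0],[-1,0.48,0,5,0,0,0],[-1,0.5,0,5.2,0,0,0],[-1,0.5,0,5.2,0,0,0]]]'; python3 wh.py wh4
```

```text
time_s: 34.83
eef_pos: [0.5643, 0.2597, 0.1364]
eef_rot: [0.0, -0.149, 0.989, 0.0]
wrist_force: [0.3, -0.2, -2.4]
opening: 0.629
grasp_force: 63.2
tcp [0.5643 0.2597 0.1364] [44.9  1.6] F [ 0.3 -0.2 -2.4]
wedge face 1737 [0.1541 0.0111] origin rack [27.5  1.6] z 0.0498
plaque 3069 [11.5 31.8] [-46.7  46.2]
```

```bash
python3 -m handwheel '[[[-1,0.06,0,0.4,0,0,0],[-1,0.12,0,0.9,0,0,0],[-1,0.17,0,1.3,0,0,0],[-1,0.2,0,1.6,0,0,0],[-1,0.2,0,1.6,0,0,0]]]'; python3 wh.py wh5
```

```text
time_s: 35.5
eef_pos: [0.5646, 0.2597, 0.1237]
eef_rot: [0.003, -0.148, 0.989, 0.0]
wrist_force: [-0.2, -0.6, 14.0]
opening: 0.629
grasp_force: 64.9
tcp [0.5646 0.2597 0.1237] [45.2  1.5] F [-0.2 -0.6 14. ]
wedge face 1465 [0.2213 0.0115] origin rack [22.   1.5] z 0.037
plaque 3516 [10.4 31.1] [-46.7  46.3]
```

```bash
python3 -m handwheel '[[[-1,0.02,0,0.2,0,0,0],[-1,0.04,0,0.4,0,0,0],[-1,0.04,0,0.6,0,0,0],[-1,0.04,0,0.6,0,0,0]]]'; python3 wh.py wh6
```

```text
time_s: 36.05
eef_pos: [0.5649, 0.2598, 0.1234]
eef_rot: [0.004, -0.149, 0.989, 0.0]
wrist_force: [-16.0, -4.4, 45.8]
opening: 0.627
grasp_force: 68.3
tcp [0.5649 0.2598 0.1234] [45.5  1.5] F [-16.   -4.4  45.8]
wedge face 1442 [0.2303 0.0116] origin rack [21.7  1.4] z 0.0367
plaque 3525 [10.3 31.1] [-46.7  46.2]
```

```bash
python3 -m handwheel '[[[-1,-0.02,0,-0.4,0,0,0],[-1,-0.04,0,-0.7,0,0,0],[0.35,-0.04,0,-0.7,0,0,0],[0.5,-0.04,0,-0.7,0,0,0],[1,-0.04,0,-0.7,0,0,0],[1,-0.04,0,-0.7,0,0,0],[1,0,0,-2,0,0,0],[1,0,0,-5,0,0,0],[1,1,0,-10,0,0,0],[1,1,0,-12,0,0,0]]]'
python3 - <<'E'
from h import *
c=shot("wrist","end");b=shot("top","endt")
f=lambda im,x,y,w,h,W,H:cv2.resize(im[y:y+h,x:x+w],(W,H),interpolation=cv2.INTER_CUBIC)
cv2.imwrite("pics/end.png",f(c["frame"],160,60,320,240,800,600))
W=cloud(c);X=(W[...,:2]-RO)@EX*1e3;Y=(W[...,:2]-RO)@EY*1e3;Z=W[...,2]
for n,z,xr in(("plaque",.09,(8,36)),("wedge top",.16,(20,75))):
    m=(abs(Z-z)<.006)&(X>xr[0])&(X<xr[1])&(abs(Y)<56);p=np.c_[X[m],Y[m]];print(n,m.sum(),cv2.minAreaRect(p.astype(np.float32)),np.nanmedian(Z[m]))
m=(Z>.145)&(Z<.18)&(X>30)&(X<80)&(abs(Y)<40);print("wedge top z",np.nanmedian(Z[m]),np.percentile(X[m],[1,99]),np.percentile(Y[m],[1,99]))
print([(v,float(X[v,300].round(1)),float(np.round(Z[v,300]*1e3))) for v in range(90,260,3)])
E
```

```text
time_s: 37.35
eef_pos: [0.5537, 0.2565, 0.239]
eef_rot: [0.003, -0.149, 0.989, 0.0]
wrist_force: [0.4, 0.5, -0.1]
opening: 1.005
grasp_force: 0.0
plaque 1552 ((19.83728790283203, -0.2973365783691406), (95.21231079101562, 22.371538162231445), 89.92931365966797) 0.09048339492209115
wedge top 2335 ((41.271888732910156, 2.229928970336914), (41.62300109863281, 55.99903106689453), 0.2299400418996811) 0.16209656713364443
wedge top z 0.16202831999904838 [30.05780331 61.18914867] [-25.00926071  29.65800852]
[(90, -55.1, 85.0), (93, -52.2, 87.0), (96, -49.3, 80.0), (99, -46.5, 83.0), (102, -43.5, 83.0), (105, -40.6, 83.0), (108, -37.6, 82.0), (111, -34.7, 83.0), (114, -31.6, 81.0), (117, -28.6, 81.0), (120, -25.7, 83.0), (123, -22.5, 82.0), (126, -19.4, 82.0), (129, -16.6, 84.0), (132, -13.5, 84.0), (135, -10.0, 81.0), (138, -7.0, 82.0), (141, -3.9, 83.0), (144, -1.0, 85.0), (147, 2.4, 83.0), (150, 5.6, 83.0), (153, 9.1, 82.0), (156, 10.7, 90.0), (159, 13.0, 95.0), (162, 16.3, 95.0), (165, 19.2, 96.0), (168, 22.2, 97.0), (171, 25.4, 97.0), (174, 28.0, 100.0), (177, 30.5, 102.0), (180, 16.2, 166.0), (183, 18.5, 167.0), (186, 21.4, 166.0), (189, 30.4, 145.0), (192, 30.1, 155.0), (195, 30.2, 163.0), (198, 33.1, 163.0), (201, 35.4, 164.0), (204, 38.7, 162.0), (207, 41.5, 162.0), (210, 44.2, 163.0), (213, 46.9, 163.0), (216, 49.8, 163.0), (219, 52.8, 162.0), (222, 55.9, 162.0), (225, 59.2, 161.0), (228, 134.8, 1.0), (231, 140.3, -0.0), (234, 144.9, 0.0), (237, 149.6, 1.0), (240, 154.1, 2.0), (243, 159.8, 0.0), (246, 164.4, 1.0), (249, 170.0, 0.0), (252, 174.9, 0.0), (255, 180.4, -0.0), (258, 184.9, 1.0)]
```

View pics/end.png

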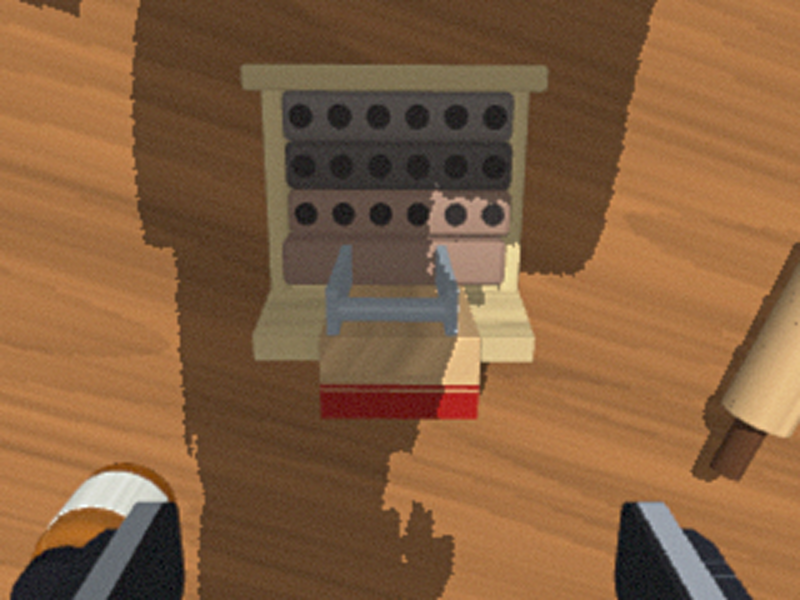

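The picture shows the four pieces packed tight. The wedge (top at crop (400,350), red face on the leaning wall) has its origin at rack x ≈ 37, z ≈ 37 mm. The gripper is clear, so I'm handing in.

```bash
python3 -c "
from bench import ctrl
print(ctrl.hand_in())"
```

```text
the job is handed in; nothing more can be done
None
```

The job is handed in, verdict not shown: the plaque is off the hook and locked tight in the row by the wedge (rack x ≈ 37 mm, z ≈ 37 mm), after a first lowering that hit tile 3's top (about 77 N at the wrist), so I stood it on the table, regripped and placed it slowly.

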